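# Lock the instrument case with the padlock

### The arm

A 6-joint arm with a two-finger parallel gripper is mounted at the origin on a cart in front of the work surface, level with it; the furniture and walls round the work are solid. World frame = base frame: x ahead of the robot, y to its left, z up, the work surface at z = 0. Lengths are in m, angles in rad, forces in N, time in s.
With the tool pointing down it reaches from about 0.25 to 0.725 m from the base axis. Payload 4 kg.
Tool frame: the origin (TCP) lies midway between the tips of the shut fingers; the grasp point (between the pads) lies 19 mm behind it; z points along the fingers, y is the line along which they close (so a half turn about z gives the same grasp; the last joint's range is limited). The gripper opens to 85 mm and grips with 20 to 120 N. Pads are 22 mm wide; open, the fingers measure 114 mm over their backs; the gripper's body (76 mm by 85 mm) begins 54 mm behind the grasp point. The pads swing forward as they close: fully open they stand 13 mm farther back than shut.
Start: joints at [1.141, 0.241, 0.005, 1.335, 0, 1.571], TCP at [0.208, 0.455, 0.196] pointing down, gripper open.
Joint ranges: [-2.72, 2.72], [-1.05, 1.87], [-1.09, 1.28], [-1.99, 2.15], [-1.42, 1.44], [-3.14, 3.14]. Speed limits (rad/s): [2.79, 2.79, 3.14, 3.14, 3.14, 3.14].

### API

Orientations are given as a unit quaternion [x, y, z, w].
In Python, from workcell import monitor, vision, job gives the robot as it stands.
- The arm moves only by the tool move_arm, never from a script. Its argument "moves" is a list that holds one entry, the list of rows, each a list of 5 numbers: the shift along the world's x, y, z in m, then the turn about the world's z in degrees, then the opening in per cent of the stroke, from 0 (shut) to 100 (fully open). In form: [[[x, y, z, turn, gripper], ...]]. A call has 1 to 5 rows; each row is the pose to reach, as a shift and turn from the pose commanded when the call began; what a row does not reach only later rows make up. A row lasts 1/8 s, in which the tool goes at most 62.5 mm and 10.7 degrees, less where a joint would pass 70% of its speed; a pose out of reach is approached as far as the arm can. A call with a gripper value outside its range is refused whole. The fingers move at their own pace and stop on an object; the grip force is fixed at half the most. Time passes only in rows, so rows that repeat a pose let the fingers close. It gives the time, the measured TCP pose, the force, the opening and the grip force at its end, in the units of the state.
- monitor.get_obs(): the state, without advancing time (a new reading comes with each control period).
- vision.camera(name): name is "scene" or "top" or "wrist"; returns a dict with "color" (480x640x3 uint8, red, green, blue), "camera_matrix" (3x3 intrinsics, pixels), "eye" and "attitude" of the camera in the world; the wrist camera has in their place "hand_eye" (4x4, takes a point from camera to tool coordinates, whose origin is the TCP and whose axes are the flange's). Camera axes: x right, y up, looking along -z (the intrinsics and any distortion apply to the point x, -y, -z); pixel columns grow to the right and rows downward; lengths in m; the calibration is good to about 2 mm. A picture is of the moment at which its call begins: read the wrist's pose just before it. There is no depth.
- job.job_done(): hands the job in; it is judged then, once.
The state is a dict: "clock": time; "joint_pos": joint angles; "joint_vel": joint speeds; "tau": joint torques, N m; "eef_pos": TCP position; "tool_rot": TCP orientation; "ft_force": force on the tool from outside, world axes, zero at the start; "ft_torque": the same for the moment, N m; "grip_width": finger opening in m; "grasp_force": force on a finger pad.
Only numpy, scipy, OpenCV 4.12 (cv2) and the standard library are available. Lean on these libraries where they do the work, as an engineer would, in place of code of your own. Each camera call takes 0.05 s, during which the arm holds its last target. There are 200 camera calls.

### The job

Lock the black equipment case: stand the open padlock up on the table and let go of it, then take it by its shackle, bring it under the steel ear on the front of the case so that the free leg of the shackle is over the hole, and press the shackle down through the hole until the padlock clicks and stays shut. Press no harder than it takes, and leave the other things on the table where they are.

Things in the scene. Friction and masses are not known exactly. Their poses are not given: they have to be found in the camera images.
- case: Black hard equipment case, shut, fixed: 120 deep (x), 220 wide (y), 94 high. Origin at the centre of its underside; the front looks along its -x. A flat steel ear, 40 wide, 5 thick (from 54 to 59 mm above the table), sticks 37 mm out of the middle of the front; free space below it. Two grey latches stand 7 mm out of the front at y = -60 and +60.
- ear_hole (a point): Centre of the 15 mm round vertical hole through the ear, at the ear's top face (59 mm above the table), 22 mm in front of the case's front face and 15 mm behind the ear's front edge. Axes as the case's.
- padlock: Loose steel padlock, 0.3 to 0.45 kg, lying on a broad face, open. Body 50 wide (x) x 28 (y) x 48 high (z), origin at the centre of its underside, z towards the shackle. 8 mm round shackle: captive leg at x = -16, shorter free leg at x = +16, y = 0. Open, the bow's top is 120 mm above the underside (straight for 20 mm along x), the free leg's end 66 mm, so 18 mm above the body.
- shackle (a joint): How far the shackle is pressed into the body, m: 0 open, 0.034 hard stop. A spring lifts it if let go too early (4.5 N at 0, 7.5 N at the stop). A hidden pawl clicks in somewhere between 0.023 and 0.029, differently from lock to lock: the push rises to about 13 N, drops at the click as the shackle snaps 3 mm further, and the shackle then stays at 0.026 to 0.033.
- toe (a point): End of the free leg of the shackle (it moves with the shackle), on the leg's axis; axes as the padlock's.
- bow (a point): Centre of the bar at the top of the shackle's bow (bar 8 mm thick; its top is 4 mm higher); axes as the padlock's.
- work_table: The table with its dark cloth, top at z = 0.
- wax_tin: Round tin, 67 across, 25 high; a bystander. Origin under its centre.
- tape_roll: Roll of masking tape lying flat, 104 across, 24 high; a bystander. Origin under its centre.
- sand_block: Rubber sanding block, 64 x 118 x 41 high; a bystander. Origin under its centre.
- coat_gauge: Hand-held gauge lying flat, 122 x 58 x 29 high; a bystander. Origin under its centre.
- oil_bottle: Small upright oil bottle, 36 across, 112 high; a bystander. Origin under its centre.
Not all that is in view belongs to the job. Of the things that look like the padlock, the smaller one is meant.

How it is judged:
By the outcome, as a careful person would: the job done as asked, in the order asked, and still so for the second after the job is handed in, with the robot touching nothing.
It also fails if it takes over 70 s, if anything falls off the work surface, if the arm or the gripper's body presses on something with over 40 N, if the wrist force passes 120 N, or if a joint passes its speed limit or range.

## Working session

There is one attempt and no reset: what is moved stays moved. The work goes in short steps, Python scripts to look and compute and a tool call to move; the robot and the scene stay as the last step left them, time stands still between calls to the robot, and variables do not carry over. Pictures are saved under pics/ and viewed, at most 10 in all, crops included, and the job is handed in when it is done.

Besides the shell and the picture viewer there is one more tool, called as a command line: name --argument value ..., lists and objects as JSON in quotes. move_arm: Moves the arm, as the interface text tells. Its arguments: {"type":"object","properties":{"moves":{"type":"array","items":{"type":"array","items":{"type":"array","items":{"type":"number"}}}}},"required":["moves"]}

```bash
ls; mkdir -p pics; python3 - <<'E'
from workcell import monitor, vision
import cv2, numpy as np
o=monitor.get_obs(); print({k:np.round(v,3).tolist() for k,v in o.items()})
for n in ("scene","top"):
    c=vision.camera(n); cv2.imwrite(f"pics/{n}0.png",c["color"][:,:,::-1])
    print(n,{k:np.round(v,4).tolist() for k,v in c.items() if k!="color"})
E
```

```text
pics
{'clock': 0.0, 'joint_pos': [1.141, 0.241, 0.004, 1.335, -0.0, 1.571], 'joint_vel': [0.001, 0.001, 0.0, 0.001, -0.001, 0.0], 'tau': [0.001, -37.231, 25.241, 0.017, 0.0, -0.0], 'eef_pos': [0.208, 0.454, 0.195], 'tool_rot': [0.213, 0.977, -0.001, -0.0], 'ft_force': [0.6, -0.083, 0.647], 'ft_torque': [0.02, -0.021, -0.003], 'grasp_force': 0.0, 'grip_width': 0.085}
scene {'camera_matrix': [[585.129, 0.0, 316.119], [0.0, 585.129, 241.1023], [0.0, 0.0, 1.0]], 'eye': [-0.5115, 1.1897, 0.8987], 'attitude': [-0.1533, 0.4109, 0.8339, -0.3351]}
top {'camera_matrix': [[494.6092, 0.0, 312.8572], [0.0, 494.6092, 236.8031], [0.0, 0.0, 1.0]], 'eye': [0.3758, 0.0314, 1.1782], 'attitude': [-0.0301, 0.0363, 0.7073, -0.7053]}
```

View pics/top0.png

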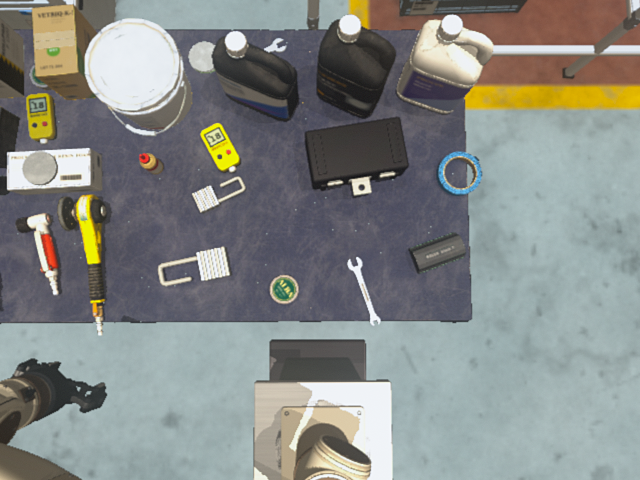

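View pics/scene0.png

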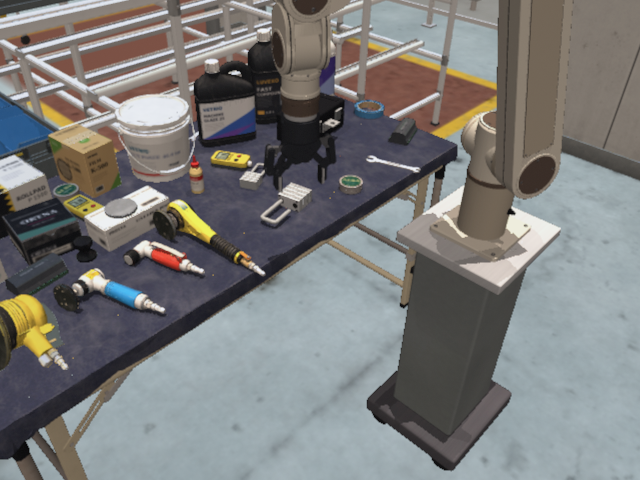

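Top view: the smaller padlock has its body at about (207,196) and its bow at about (241,184). The case is at (357,155) with the ear hole near (361,187). The gauge at (220,147) is close to the shackle. I'll enlarge the picture to read points.

```bash
cat > h.py <<'E'
from workcell import monitor, vision
import cv2, numpy as np
from scipy.spatial.transform import Rotation as R
def pose(c,o=None):
    if "eye" in c: return np.array(c["eye"]),R.from_quat(c["attitude"]).as_matrix()
    T=np.eye(4);T[:3,:3]=R.from_quat(o["tool_rot"]).as_matrix();T[:3,3]=o["eef_pos"]
    T=T@np.array(c["hand_eye"]); return T[:3,3],T[:3,:3]
def px2w(c,uv,z,o=None):
    e,A=pose(c,o);K=np.array(c["camera_matrix"])
    d=A@(np.array([1,-1,-1])*(np.linalg.inv(K)@[uv[0],uv[1],1])); return e+d*(z-e[2])/d[2]
def w2px(c,p,o=None):
    e,A=pose(c,o);q=(A.T@(np.array(p)-e))*[1,-1,-1];K=np.array(c["camera_matrix"]);r=K@q;return r[:2]/r[2]
E
python3 - <<'E'
from h import *
c=vision.camera("top");im=c["color"][:,:,::-1]
a=cv2.resize(im[115:220,180:280],None,fx=4,fy=4,interpolation=3)
b=cv2.resize(im[115:220,300:415],None,fx=3.4,fy=4,interpolation=3)
cv2.imwrite("pics/crop1.png",np.hstack([a,b])); print(b.shape)
for n,uv,z in [("body",(205,196),.028),("bow",(242,182),.018),("gaugeend",(235,168),.029),("hole",(361,187),.059)]: print(n,px2w(c,uv,z).round(4))
E
```

```text
(420, 391, 3)
body [0.5809 0.2742 0.028 ]
bow [0.6163 0.1891 0.018 ]
gaugeend [0.6476 0.2044 0.029 ]
hole [ 0.5957 -0.0896  0.059 ]
```

View pics/crop1.png

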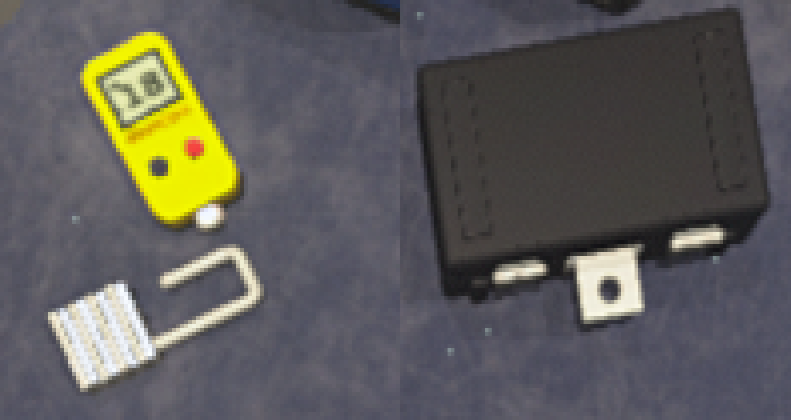

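The enlarged view shows the free leg on the far side (+x), so the padlock's x already runs roughly along the case's x. The gauge nub, at crop (208,228), is too near the shackle for a finger. I'll take the body first, carry it clear, then stand it up.

```bash
python3 - <<'E'
from h import *
c=vision.camera("top")
A=lambda u,v:(180+u/4,115+v/4); B=lambda u,v:(300+(u-400)/3.4,115+v/4)
P=[px2w(c,A(*q),.028)[:2] for q in [(48,315),(128,283),(157,352),(85,390)]]
print("body",np.round(P,3),np.mean(P,0).round(4))
ang=lambda p,q:np.degrees(np.arctan2(*(q-p)[[1,0]])).round(1)
print("x_p ang",ang(P[3],P[0]),ang(P[2],P[1]), "z_p",ang(P[0],P[1]),ang(P[3],P[2]))
l=[px2w(c,A(*q),.016) for q in [(157,342),(250,302),(160,283),(235,250),(255,275)]];print(np.round(l,3)[:,:2],ang(l[0],l[1])+90,ang(l[2],l[3])+90)
r=[px2w(c,B(*q),.094) for q in [(422,70),(740,10),(440,253),(768,200)]];print(np.round(r,3)[:,:2],ang(r[0],r[1])+90,ang(r[2],r[3])+90)
print("hole",px2w(c,B(609,290),.059).round(4))
w=vision.camera("wrist");print(np.round(w["hand_eye"],3),w["camera_matrix"])
o=monitor.get_obs();print(R.from_quat(o["tool_rot"]).as_matrix().round(3))
E
```

```text
body [[0.586 0.305]
 [0.605 0.258]
 [0.564 0.241]
 [0.542 0.282]] [0.5744 0.2715]
x_p ang 26.8 23.2 z_p -67.8 -61.8
[[0.572 0.243]
 [0.596 0.188]
 [0.608 0.242]
 [0.628 0.197]
 [0.612 0.185]] 23.599999999999994 24.200000000000003
[[ 0.713  0.035]
 [ 0.748 -0.176]
 [ 0.609  0.024]
 [ 0.639 -0.192]] 9.299999999999997 7.900000000000006
hole [ 0.5946 -0.0906  0.059 ]
[[ 0.     0.951  0.31   0.079]
 [ 1.    -0.001  0.002  0.001]
 [ 0.002  0.31  -0.951 -0.177]
 [ 0.     0.     0.     1.   ]] [[413.88803976   0.         313.02898534]
 [  0.         413.88803976 241.47946738]
 [  0.           0.           1.        ]]
[[-0.909  0.417 -0.   ]
 [ 0.417  0.909 -0.001]
 [ 0.    -0.001 -1.   ]]
```

move_arm --moves '[[[0.055,-0.027,0,-10,80],[0.11,-0.054,0,-20,80],[0.165,-0.081,0,-30,80],[0.22,-0.108,0,-41,80],[0.275,-0.135,0,-41,80]]]'

```text
clock: 0.88
eef_pos: [0.485, 0.3185, 0.1957]
tool_rot: [0.542, 0.84, 0.0, -0.0]
ft_force: [0.7, 1.5, 0.1]
grip_width: 0.0686
grasp_force: 0.0
```

move_arm --moves '[[[0.05,-0.025,0,0,80],[0.091,-0.048,-0.03,0,80],[0.091,-0.048,-0.03,0,80],[0.091,-0.048,-0.03,0,80]]]'

```text
clock: 1.38
eef_pos: [0.5738, 0.2715, 0.1655]
tool_rot: [0.542, 0.84, -0.0, -0.001]
ft_force: [-0.1, 0.4, 0.0]
grip_width: 0.0685
grasp_force: 0.0
```

```bash
python3 - <<'E'
from h import *
o=monitor.get_obs();c=vision.camera("wrist");im=c["color"][:,:,::-1].copy()
print(o["clock"],np.round(o["eef_pos"],4),o["grip_width"],R.from_quat(o["tool_rot"]).as_matrix().round(3)[:2,1])
cv2.imwrite("pics/w1.png",im)
E
```

```text
1.375 [0.5738 0.2715 0.1655] 0.06852592046101197 [0.911 0.412]
```

View pics/w1.png

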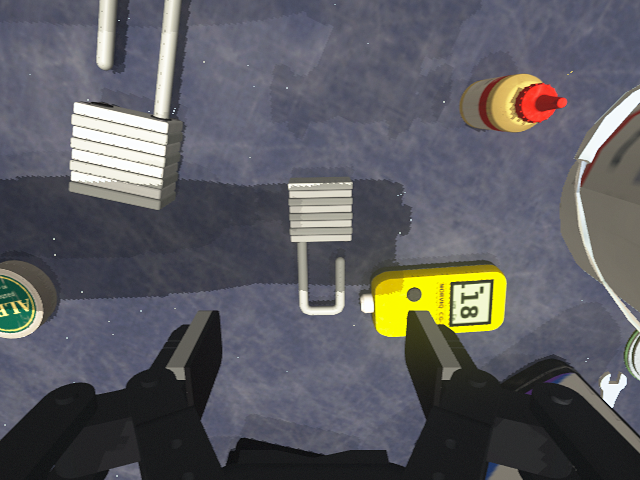

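Wrist view: the body spans about (289–352, 183–241), the bow is at about (322,310), and the gauge nub is at (366,303). The shackle points down in the image.

```bash
python3 - <<'E'
from h import *
o=monitor.get_obs();c=vision.camera("wrist")
f=lambda u,v,z:px2w(c,(u,v),z,o)[:2]
b=[f(289,184,.028),f(352,184,.028),f(352,241,.028),f(290,241,.028)]
print(np.round(b,4),np.mean(b,0), [np.linalg.norm(b[i]-b[i-1]).round(4) for i in range(4)])
l=[f(303,243,.014),f(305,300,.014),f(340,260,.014),f(340,300,.014),f(322,310,.014)];print(np.round(l,4))
for d in (b[1]-b[0],b[2]-b[3],l[1]-l[0],b[2]-b[1],b[3]-b[0]):print(np.degrees(np.arctan2(d[1],d[0])))
E
```

```text
[[0.5479 0.2853]
 [0.5919 0.3052]
 [0.6121 0.264 ]
 [0.5669 0.2434]] [0.57969971 0.27447156] [np.float64(0.046), np.float64(0.0483), np.float64(0.046), np.float64(0.0497)]
[[0.5787 0.2418]
 [0.6017 0.1944]
 [0.6134 0.2409]
 [0.6296 0.2071]
 [0.6194 0.1917]]
24.45075948560624
24.457644491413845
-64.0814499019125
-63.880474976631604
-65.59355340691556
```

move_arm --moves '[[[0.006,0.003,-0.05,0.5,80],[0.006,0.003,-0.11,0.5,80],[0.006,0.003,-0.15,0.5,80],[0.006,0.003,-0.163,0.5,80],[0.006,0.003,-0.163,0.5,80]]]'

```text
clock: 2.1
eef_pos: [0.5801, 0.2755, 0.0036]
tool_rot: [0.538, 0.843, 0.0, 0.0]
ft_force: [0.2, -0.3, 0.5]
grip_width: 0.0684
grasp_force: 0.0
```

move_arm --moves '[[[0,0,0,0,40],[0,0,0,0,40],[0,0,0,0,40],[0,0,0,0,40],[0,0,0.012,0,40]]]'

```text
clock: 2.72
eef_pos: [0.5793, 0.2739, 0.0141]
tool_rot: [0.538, 0.843, -0.001, -0.001]
ft_force: [0.1, -0.1, 1.0]
grip_width: 0.034
grasp_force: 0.0
```

```bash
python3 - <<'E'
from h import *
o=monitor.get_obs();c=vision.camera("wrist")
cv2.imwrite("pics/w2.png",c["color"][:,:,::-1]); print(o["grip_width"],o["grasp_force"],o["ft_force"])
E
```

```text
0.033950375079491765 0.0 [ 0.0898782  -0.06167251  0.99401123]
```

View pics/w2.png

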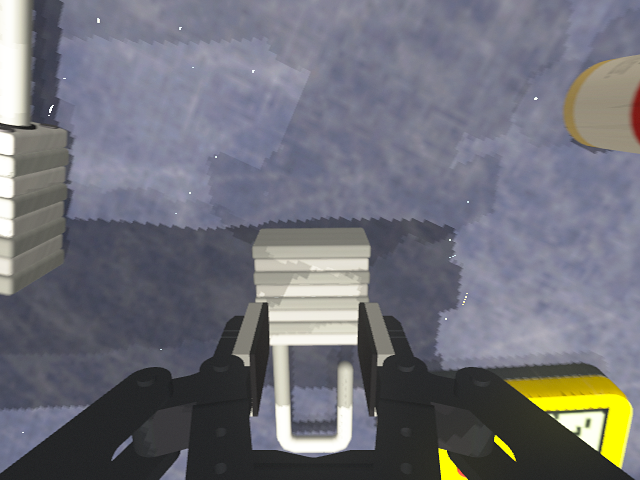

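```bash
python3 - <<'E'
from h import *
o=monitor.get_obs();c=vision.camera("wrist");t=np.array(o["eef_pos"]);print(t)
Rt=R.from_quat(o["tool_rot"]).as_matrix()
for dx in (-.011,0,.011):
  for dz in (-.03,-.019,-.007,0): print(dx,dz,w2px(c,t+Rt@[dx,.017,dz],o).round(0),w2px(c,t+Rt@[dx,-.017,dz],o).round(0))
f=lambda u,v,z:px2w(c,(u,v),z,o)[:2]
for z in (.028,.042): 
  b=[f(253,245,z),f(370,245,z),f(357,343,z),f(271,343,z)];print(z,np.round(b,4),np.linalg.norm(b[0]-b[1]),np.linalg.norm(b[1]-b[2]))
E
```

```text
[0.58106297 0.27479864 0.01687044]
-0.011 -0.03 [354. 341.] [270. 341.]
-0.011 -0.019 [351. 327.] [272. 327.]
-0.011 -0.007 [349. 314.] [275. 314.]
-0.011 0 [348. 307.] [276. 307.]
0 -0.03 [355. 316.] [269. 316.]
0 -0.019 [352. 304.] [272. 304.]
0 -0.007 [350. 292.] [274. 292.]
0 0 [349. 285.] [276. 285.]
0.011 -0.03 [356. 291.] [268. 291.]
0.011 -0.019 [353. 280.] [271. 280.]
0.011 -0.007 [351. 269.] [274. 269.]
0.011 0 [349. 263.] [275. 263.]
0.028 [[0.5485 0.2857]
 [0.5934 0.3065]
 [0.6098 0.2618]
 [0.574  0.2453]] 0.049438620012497304 0.04755014674198788
0.042 [[0.5485 0.2909]
 [0.5895 0.3099]
 [0.6045 0.269 ]
 [0.5718 0.2539]] 0.04526239855268684 0.04353345001398806
```

The picture shows the fingers are still above the body. From the pad spacing, the tips stand about 38 mm behind the stated TCP. I'll reopen and go lower step by step, watching the force.

move_arm --moves '[[[0,0,0,0,80],[0,0,0,0,80],[0,0,-0.012,0,80],[0,0,-0.022,0,80]]]'

```text
clock: 3.32
eef_pos: [0.5798, 0.2742, -0.0086]
tool_rot: [0.538, 0.843, -0.001, -0.0]
ft_force: [0.2, 0.6, 0.4]
grip_width: 0.068
grasp_force: 0.0
```

move_arm --moves '[[[0,0,-0.005,0,80],[0,0,-0.01,0,80],[0,0,-0.015,0,80],[0,0,-0.015,0,80]]]'

```text
clock: 3.82
eef_pos: [0.58, 0.2744, -0.0227]
tool_rot: [0.538, 0.843, -0.0, -0.0]
ft_force: [0.0, -0.6, 0.3]
grip_width: 0.0684
grasp_force: 0.0
```

```bash
python3 - <<'E'
from h import *
o=monitor.get_obs();c=vision.camera("wrist")
cv2.imwrite("pics/w3.png",c["color"][:,:,::-1]); print(o["eef_pos"],o["grip_width"],o["ft_force"])
E
```

```text
[ 0.58003817  0.27438312 -0.02267159] 0.06835997568376398 [ 0.01890564 -0.6082013   0.2629398 ]
```

View pics/w3.png

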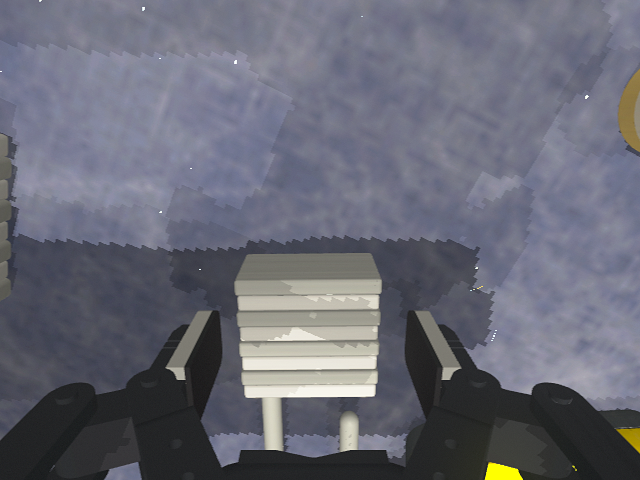

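Confirmed: there is no contact at TCP z=-0.023, and the tips at rows 312–380 straddle the body at about its top height. Going 12 mm lower, then closing.

move_arm --moves '[[[0,0,-0.006,0,80],[0,0,-0.012,0,80],[0,0,-0.012,0,50],[0,0,-0.012,0,50],[0,0,-0.012,0,50]]]'

```text
clock: 4.5
eef_pos: [0.58, 0.2743, -0.0347]
tool_rot: [0.538, 0.843, -0.0, -0.0]
ft_force: [0.2, 0.2, -3.3]
grip_width: 0.0487
grasp_force: 64.4
```

move_arm --moves '[[[0,0,0,0,30],[0,0,0,0,30]]]'

```text
clock: 4.75
eef_pos: [0.5801, 0.2744, -0.0346]
tool_rot: [0.538, 0.843, -0.0, -0.0]
ft_force: [-0.6, 0.3, -3.8]
grip_width: 0.0491
grasp_force: 64.2
```

move_arm --moves '[[[0,0,0.015,0,30],[-0.03,-0.005,0.02,0,30],[-0.035,-0.045,0.02,-8,30],[-0.035,-0.09,0.02,-16,30],[-0.035,-0.1,0.015,-16,30]]]'

```text
clock: 5.38
eef_pos: [0.5459, 0.1722, -0.0176]
tool_rot: [0.651, 0.759, 0.0, 0.001]
ft_force: [0.5, 0.5, -2.9]
grip_width: 0.0484
grasp_force: 64.2
```

move_arm --moves '[[[0,0,-0.005,0,30],[0,0,-0.011,0,30],[0,0,-0.014,0,30],[0,0,-0.014,0,30]]]'

```text
clock: 5.88
eef_pos: [0.5449, 0.1752, -0.0338]
tool_rot: [0.65, 0.76, -0.0, -0.0]
ft_force: [0.6, 1.0, -4.3]
grip_width: 0.0489
grasp_force: 64.2
```

move_arm --moves '[[[0,0,0,0,78],[0,0,0,0,78],[0,0,0.04,0,78],[0.005,-0.035,0.09,0,75],[0.011,-0.073,0.1,0,70]]]'

```text
clock: 6.5
eef_pos: [0.56, 0.102, 0.0718]
tool_rot: [0.65, 0.76, 0.004, 0.003]
ft_force: [0.0, -0.1, -0.8]
grip_width: 0.0601
grasp_force: 0.0
```

move_arm --moves '[[[0,0,0,0,68],[0,0,0,0,68]]]'

```text
clock: 6.75
eef_pos: [0.5563, 0.1016, 0.0669]
tool_rot: [0.65, 0.76, 0.0, -0.0]
ft_force: [0.4, 0.4, -0.8]
grip_width: 0.0578
grasp_force: 0.0
```

```bash
python3 - <<'E'
from h import *
o=monitor.get_obs();c=vision.camera("wrist")
cv2.imwrite("pics/w4.png",c["color"][:,:,::-1]); print(o["eef_pos"],o["grip_width"],o["ft_force"])
E
```

```text
[0.55626199 0.1016134  0.06692766] 0.05779605831824975 [ 0.37871895  0.44494004 -0.77399568]
```

View pics/w4.png

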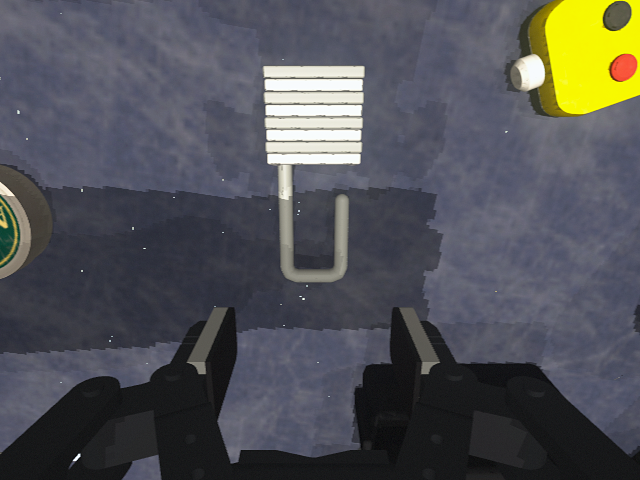

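Picture: the body is at (264–364, 66–163), the captive leg at u≈287, the free leg at u≈342 with its toe at v≈196, and the bow bar at v≈275. The padlock lies flat.

```bash
python3 - <<'E'
from h import *
o=monitor.get_obs();c=vision.camera("wrist")
f=lambda u,v,z:px2w(c,(u,v),z,o)[:2]
cap0,cap1,fr,bar=f(286,170,.014),f(288,262,.014),f(341.5,262,.014),f(315,275,.014)
b=[f(264,78,.028),f(364,78,.028),f(361,163,.028),f(267,163,.028)]
print(cap0,cap1,fr,bar,np.round(b,4),np.mean(b,0));ang=lambda d:np.degrees(np.arctan2(d[1],d[0]))
print(ang(cap1-cap0)+90,ang(b[1]-b[0]),ang(b[2]-b[3]),np.linalg.norm(fr-cap1),np.linalg.norm(b[1]-b[0]),np.linalg.norm(b[2]-b[1]))
t=R.from_quat(o["tool_rot"]).as_matrix();print("tool y ang",ang(t[:2,1]))
# tip depth from pad spacing
K=c["camera_matrix"][0][0];g=o["grip_width"];dep=K*g/(401-235+0);print("tip z off",(dep-.31*(.079-.011))/.951-.177)
E
```

```text
[0.53446124 0.14511275] [0.54296136 0.09147234] [0.57428533 0.09639883] [0.56007408 0.08573263] [[0.5185 0.1897]
 [0.5664 0.1972]
 [0.5728 0.1568]
 [0.5249 0.1493]] [0.54564753 0.17324601]
9.00449316457994 8.91549750398293 8.925131113591315 0.03170900892163216 0.04847597553109723 0.04081916197804666
tool y ang 8.898857133495737
tip z off -0.04719660707680118
```

Padlock yaw is 8.95° and the bow bar is at (0.560, 0.086), which agrees with the sizes. Next: grip both legs near the bow.

move_arm --moves '[[[0.001,0,-0.05,0,68],[0.001,0,-0.095,0,68],[0.001,0,-0.104,0,68],[0.001,0,-0.104,0,30],[0.001,0,-0.104,0,30]]]'

```text
clock: 7.48
eef_pos: [0.5578, 0.1023, -0.0364]
tool_rot: [0.65, 0.76, 0.0, 0.0]
ft_force: [-0.2, 0.5, -0.3]
grip_width: 0.0377
grasp_force: 60.3
```

move_arm --moves '[[[0,0,0,0,30],[0,0,0,0,30]]]'

```text
clock: 7.72
eef_pos: [0.5577, 0.1023, -0.0365]
tool_rot: [0.65, 0.76, 0.001, -0.0]
ft_force: [-0.8, 2.5, 3.1]
grip_width: 0.0378
grasp_force: 62.2
```

move_arm --moves '[[[0,0.002,0.012,0,30],[-0.001,0.007,0.025,0,30],[-0.001,0.007,0.025,0,30]]]'

```text
clock: 8.1
eef_pos: [0.5576, 0.109, -0.0107]
tool_rot: [0.65, 0.76, 0.001, 0.001]
ft_force: [0.8, 0.1, -2.6]
grip_width: 0.0378
grasp_force: 60.6
```

move_arm --moves '[[[-0.001,0.006,0.012,0,30],[-0.002,0.013,0.023,0,30],[-0.003,0.022,0.033,0,30],[-0.005,0.032,0.041,0,30],[-0.005,0.032,0.041,0,30]]]'

```text
clock: 8.72
eef_pos: [0.5519, 0.1418, 0.0298]
tool_rot: [0.65, 0.76, 0.001, 0.001]
ft_force: [0.4, -0.4, -3.0]
grip_width: 0.0374
grasp_force: 60.7
```

```bash
python3 - <<'E'
from h import *
o=monitor.get_obs();c=vision.camera("scene");im=c["color"][:,:,::-1];w=vision.camera("wrist")["color"][:,:,::-1]
u,v=w2px(c,[.545,.17,.04]).astype(int); a=cv2.resize(im[v-50:v+50,u-65:u+65],(520,400),interpolation=3)
cv2.imwrite("pics/s5.png",np.hstack([a,cv2.resize(w,None,fx=.42,fy=.42*400/201.6,interpolation=2)[:400]]) if 0 else np.vstack([a,cv2.resize(w,(520,200))])); print(o["eef_pos"],o["grip_width"],o["ft_force"],o["ft_torque"])
E
```

```text
[0.55187269 0.14178568 0.02978262] 0.0374199364083147 [ 0.40271024 -0.37853643 -2.99020655] [-0.22316336 -0.04469935 -0.06819051]
```

View pics/s5.png

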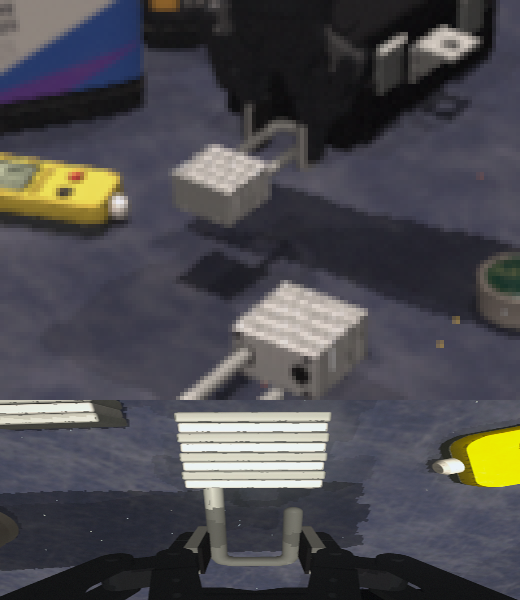

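The crop shows the padlock still held flat in the air: the 22 mm of leg inside the pads resists turning. I'll put it down and regrip at the bow's end, where only a few mm of straight leg are held and it can swing.

move_arm --moves '[[[0,0,-0.04,0,30],[0,0,-0.058,0,30],[0,0,-0.064,0,30],[0,0,-0.065,0,30],[0,0,-0.065,0,60]]]'

```text
clock: 9.45
eef_pos: [0.5527, 0.1408, -0.0352]
tool_rot: [0.65, 0.76, 0.001, 0.001]
ft_force: [0.6, 0.7, 1.0]
grip_width: 0.051
grasp_force: 0.0
```

move_arm --moves '[[[0,0,0,0,60],[0.0025,-0.0155,0,0,60],[0.0025,-0.0155,0,0,60],[0.0025,-0.0155,0,0,30],[0.0025,-0.0155,0,0,30]]]'

```text
clock: 10.07
eef_pos: [0.5541, 0.1244, -0.036]
tool_rot: [0.65, 0.76, -0.0, 0.001]
ft_force: [0.1, -1.8, 3.1]
grip_width: 0.0373
grasp_force: 59.8
```

move_arm --moves '[[[0,0,0,0,30],[0,0,0,0,30]]]'

```text
clock: 10.32
eef_pos: [0.5541, 0.1248, -0.0361]
tool_rot: [0.65, 0.76, -0.0, 0.0]
ft_force: [-0.2, -2.5, 1.7]
grip_width: 0.0365
grasp_force: 59.8
```

```bash
python3 - <<'E'
from h import *
o=monitor.get_obs();c=vision.camera("wrist")
cv2.imwrite("pics/w6.png",cv2.resize(c["color"][220:480,160:480,::-1],None,fx=2,fy=2)); print(o["eef_pos"],o["grip_width"],o["ft_force"])
E
```

```text
[ 0.55408677  0.12480376 -0.03605745] 0.036528828106812954 [-0.15581732 -2.50767739  1.66335269]
```

View pics/w6.png

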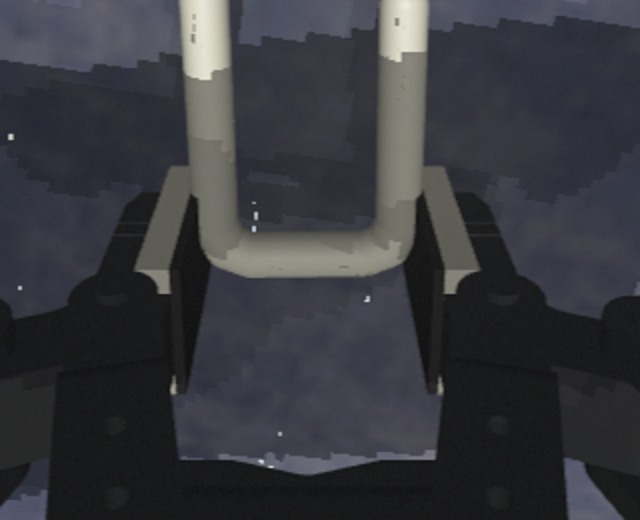

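Picture: the pads hold the last few mm of the legs at the bow's corners. Lifting along the arc again.

move_arm --moves '[[[0,0.002,0.012,0,30],[-0.001,0.007,0.027,0,30],[-0.002,0.013,0.04,0,30],[-0.003,0.022,0.052,0,30],[-0.003,0.022,0.052,0,30]]]'

```text
clock: 11.0
eef_pos: [0.5519, 0.1485, 0.0173]
tool_rot: [0.65, 0.76, 0.001, 0.001]
ft_force: [0.5, 0.4, -3.7]
grip_width: 0.037
grasp_force: 64.9
```

```bash
python3 - <<'E'
from h import *
o=monitor.get_obs();c=vision.camera("wrist")
cv2.imwrite("pics/w7.png",c["color"][:,:,::-1]); print(o["eef_pos"],o["grip_width"],o["ft_force"],o["ft_torque"])
E
```

```text
[0.55185901 0.14849472 0.0173243 ] 0.03702808213248549 [ 0.52927559  0.40370376 -3.7300087 ] [-0.28193853 -0.08067305  0.0396208 ]
```

View pics/w7.png

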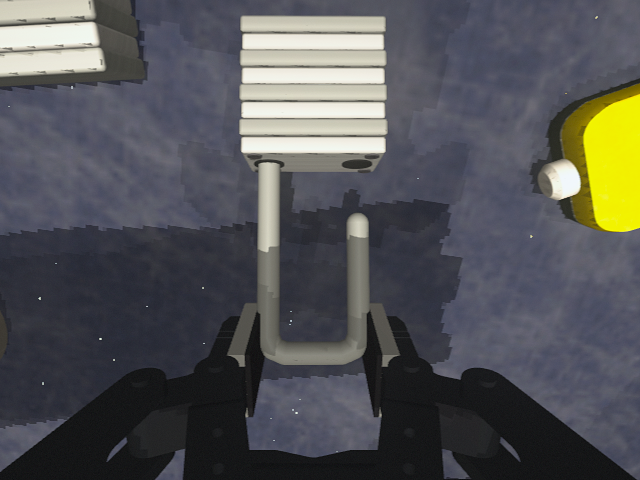

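Nearly flat: the visible body top gives about 15° of tilt. My ten pictures are used up, so from here I go by numbers. The gravity moment (ft_torque x / weight ≈ lever arm) shows the swing. Quick upward strokes should work the body down.

move_arm --moves '[[[0,0,0.062,0,30],[0,0,0.09,0,30],[0,0,0.04,0,30],[0,0,0.1,0,30],[0,0,0.1,0,30]]]'

```text
clock: 11.68
eef_pos: [0.5518, 0.1472, 0.1168]
tool_rot: [0.65, 0.76, 0.001, 0.001]
ft_force: [1.2, -0.3, -2.6]
grip_width: 0.0356
grasp_force: 59.6
```

```bash
cat > s.py <<'E'
from h import *
o=monitor.get_obs();print(np.round(o["eef_pos"],4),o["grip_width"],np.round(o["ft_force"],1),np.round(o["ft_torque"],3))
E
python3 s.py
```

```text
[0.5518 0.1472 0.1168] 0.035556012835130116 [ 1.2 -0.3 -2.6] [ 0.09  -0.237 -0.   ]
```

```bash
cat > rows.py <<'E'
from h import *
for i in range(3):
    o=monitor.get_obs();print(np.round(o["eef_pos"],4),round(o["grip_width"],4),np.round(o["ft_force"],1),np.round(o["ft_torque"],3))
    c=vision.camera("wrist")
im=c["color"].astype(int);m=((im.min(2)>115)&(im.max(2)-im.min(2)<40)).astype(np.uint8)
m=cv2.morphologyEx(m,cv2.MORPH_OPEN,np.ones((3,3)))
for v in range(4,480,14):
    r=m[v].copy();e=np.flatnonzero(np.diff(np.r_[0,r,0]));print(v,[(int(a),int(b)) for a,b in zip(e[::2],e[1::2]) if b-a>5 and 180<(a+b)/2<460])
cv2.imwrite("pics/last.png",c["color"][:,:,::-1])
E
python3 rows.py
```

```text
[0.5518 0.1472 0.1168] 0.0356 [ 1.2 -0.3 -2.6] [ 0.09  -0.237 -0.   ]
[0.5517 0.1472 0.1162] 0.0356 [-0.7  1.1 -2.6] [-0.093 -0.046  0.001]
[0.5509 0.147  0.1155] 0.0356 [-0.3  0.1 -4.1] [-0.147  0.007  0.001]
4 []
18 []
32 []
46 []
60 []
74 []
88 []
102 []
116 []
130 []
144 []
158 [(266, 285), (289, 326)]
172 [(266, 293), (298, 338), (343, 356)]
186 [(264, 298), (304, 348), (353, 359)]
200 [(260, 269), (278, 354)]
214 [(256, 266), (271, 280), (287, 354), (359, 365)]
228 [(285, 330), (352, 359)]
242 [(290, 338), (342, 352)]
256 []
270 []
284 []
298 []
312 []
326 []
340 []
354 [(326, 347)]
368 []
382 []
396 []
410 []
424 []
438 []
452 []
466 []
```

The body has swung well down (rows 158–245, lever about 40 mm). More strokes.

move_arm --moves '[[[0,0,0.06,0,30],[0,0,0,0,30],[0,0,0.06,0,30],[0,0,0,0,30],[0,0,0.06,0,30]]]'

```text
clock: 12.45
eef_pos: [0.5249, 0.1402, 0.1521]
tool_rot: [0.65, 0.759, -0.024, -0.017]
ft_force: [-0.6, -0.2, -1.3]
grip_width: 0.0258
grasp_force: 0.0
```

```bash
python3 rows.py
```

```text
[0.5249 0.1402 0.1521] 0.0258 [-0.6 -0.2 -1.3] [0.002 0.04  0.012]
[0.5404 0.1443 0.1715] 0.0255 [4.1 1.5 6.8] [ 0.036 -0.255  0.041]
[0.5484 0.1464 0.1759] 0.0256 [2.3 0.2 3.3] [ 0.045 -0.16  -0.029]
4 []
18 []
32 []
46 []
60 []
74 []
88 []
102 []
116 []
130 []
144 [(448, 466)]
158 []
172 []
186 []
200 []
214 []
228 []
242 []
256 [(180, 198)]
270 [(174, 191)]
284 []
298 []
312 []
326 []
340 []
354 [(255, 263)]
368 []
382 []
396 []
410 []
424 [(346, 356)]
438 [(345, 356)]
452 []
466 []
```

It slipped out of the grip. I'll move the arm aside and locate it in code with the top and scene cameras.

move_arm --moves '[[[0,0,0.02,0,60],[-0.05,0,0.05,0,60],[-0.11,0,0.08,0,60],[-0.17,0,0.1,0,60],[-0.2,0.0,0.1,0,60]]]'

```text
clock: 13.22
eef_pos: [0.3501, 0.1475, 0.278]
tool_rot: [0.65, 0.76, 0.003, 0.001]
ft_force: [0.2, 0.5, -0.2]
grip_width: 0.0515
grasp_force: 0.0
```

```bash
python3 s.py; python3 - <<'E'
from h import *
c=vision.camera("top");im=c["color"].astype(int);ref=cv2.imread("pics/top0.png")[:,:,::-1].astype(int)
print(im.shape)
m=((im.min(2)>130)&(im.max(2)-im.min(2)<45)).astype(np.uint8)
m[320:]=0; m[:, :180]=0; m[:130]=0; m[:,345:]=0
n,l,s,cen=cv2.connectedComponentsWithStats(cv2.dilate(m,np.ones((3,3))))
for i in range(1,n):
    if s[i,4]>25: print(s[i],cen[i].round(1),px2w(c,cen[i],.02).round(3)[:2])
for v in range(150,240,2): print(v,''.join('#' if m[v,u] else ('y' if im[v,u,0]-im[v,u,2]>80 else '.') for u in range(180,300)))
E
```

```text
[0.3501 0.1475 0.278 ] 0.05154577839762203 [ 0.2  0.5 -0.2] [0.012 0.005 0.079]
(480, 640, 3)
[205 129  13  17  94] [210.7 137.6] [0.724 0.265]
[218 129   7  13  46] [220.8 135.2] [0.73  0.241]
[228 165   8   8  55] [231.5 168.6] [0.648 0.214]
[327 180  17   6  79] [334.9 182.5] [ 0.614 -0.032]
[179 246  48  23 411] [205.1 255.3] [0.442 0.273]
[ 283  251   55   49 1046] [305.7 272.7] [0.401 0.038]
[ 179  264   57   57 2374] [203.  296.8] [0.345 0.276]
150 ............................yyyyyyyyyyyyyyyyyyyyyyyyyyyy................................................................
152 .............................yyyyyyyyyyyyyyyyyyyyyyyyyyyy...............................................................
154 ...............................yyyyyyyyyyyyyyyyyyyyyyyyyyy..............................................................
156 ................................yyyyy.....yyyyyyyyyyyyyyyyy.............................................................
158 .................................yyyyy....yyyyyyyyyyyyyyyyyy............................................................
160 ...............
[... 4280 characters left out ...]
...........................................................................
230 ........................................................................................................................
232 ........................................................................................................................
234 ........................................................................................................................
236 ........................................................................................................................
238 ........................................................................................................................
```

move_arm --moves '[[[-0.02,0.055,0,0,60],[-0.04,0.11,0,0,60],[-0.07,0.165,0,0,60],[-0.1,0.22,0,0,60],[-0.12,0.25,0,0,60]]]'

```text
clock: 13.9
eef_pos: [0.2297, 0.4001, 0.2757]
tool_rot: [0.649, 0.761, 0.001, -0.0]
ft_force: [-0.1, -0.4, -0.1]
grip_width: 0.0514
grasp_force: 0.0
```

```bash
cat > loc.py <<'E'
from h import *
c=vision.camera("top");im=c["color"].astype(int);ref=cv2.imread("pics/top0.png")[:,:,::-1].astype(int)
cv2.imwrite("pics/top_now.png",c["color"][:,:,::-1])
m=((im.min(2)>100)&(im.max(2)-im.min(2)<45)).astype(np.uint8)
d=(np.abs(im-ref).max(2)>40).astype(np.uint8)
n,l,s,cen=cv2.connectedComponentsWithStats(cv2.morphologyEx(d[:325],cv2.MORPH_CLOSE,np.ones((3,3))))
for i in range(1,n):
    if s[i,4]>20: print(s[i],cen[i].round(1),px2w(c,cen[i],.02).round(3)[:2])
E
python3 loc.py
```

```text
[192 176  54  37 675] [213.7 195.3] [0.584 0.255]
[284 252  53  40 688] [306.2 269.9] [0.407 0.037]
```

```bash
python3 - <<'E'
from h import *
im=cv2.imread("pics/top_now.png")[:,:,::-1].astype(int);ref=cv2.imread("pics/top0.png")[:,:,::-1].astype(int)
for v in range(246,310): print(v,''.join('X' if min(im[v,u])>175 else ('#' if im[v,u].min()>115 else ('g' if im[v,u,1]-im[v,u,0]>25 else ('o' if im[v,u].max()<45 else '.'))) for u in range(262,350)))
E
```

```text
246 ........................................................................................
247 ........................................................................................
248 ........................................................................................
249 ........................................................................................
250 ........................................................................................
251 ........................................................................................
252 ................................XX#.....................................................
253 ...............................XXXX#....................................................
254 ...............................XXXXX##..................................................
255 ..............................#XXXXXXX#.................................................
256 .............................#XXXXXXXXXX#...............................................
257 .............................XXXXXXXXXXXXX##.............................
[... 4151 characters left out ...]
.................................................
303 ..................##########............................................................
304 .....................##.................................................................
305 ........................................................................................
306 ........................................................................................
307 ................................................#.......................................
308 ................................................#.......................................
309 ........................................................................................
```

The top view in code shows the padlock lying flat at about (306,270), next to the tin but not touching it. The tin hasn't moved, and the other side of the padlock is up now. I'll work out its pose and check how the wrist joint sits.

```bash
python3 - <<'E'
from h import *
c=vision.camera("top");o=monitor.get_obs();print(np.round(o["joint_pos"],3),np.round(o["eef_pos"],3))
f=lambda u,v,z=.014:px2w(c,(u,v),z)[:2]
ang=lambda d:np.degrees(np.arctan2(d[1],d[0])).round(1)
print(ang(f(331.5,276)-f(316.5,268)),ang(f(324.5,288)-f(314,282)),ang(f(328,290.5)-f(335,278)))
bar=f(331.7,284);print("bar",bar)
b=[f(u,v,.028) for u,v in((295.5,252),(312,263),(301.5,279.5),(284.5,270))];print(np.round(b,3),np.mean(b,0),ang(b[1]-b[0]),ang(b[2]-b[3]),ang(bar-np.mean(b,0)),np.linalg.norm(bar-np.mean(b,0)))
E
```

```text
[1.050e+00 1.420e-01 8.700e-02 1.515e+00 1.000e-03 2.461e+00] [0.229 0.4   0.275]
-118.2 -119.8 150.3
bar [ 0.37413263 -0.02285069]
[[0.449 0.062]
 [0.423 0.023]
 [0.385 0.048]
 [0.407 0.087]] [0.41576292 0.05493263] -123.8 -119.3 -118.2 0.08822315936103803
```

move_arm --moves '[[[0.02,-0.058,-0.03,-9,68],[0.04,-0.117,-0.06,-18,68],[0.065,-0.173,-0.09,-27,68],[0.09,-0.23,-0.12,-36,68],[0.11,-0.285,-0.15,-38.7,68]]]'

```text
clock: 14.62
eef_pos: [0.3334, 0.1334, 0.1382]
tool_rot: [0.866, 0.5, 0.002, 0.0]
ft_force: [0.3, -0.6, 0.1]
grip_width: 0.058
grasp_force: 0.0
```

move_arm --moves '[[[0.02,-0.06,-0.02,0,68],[0.04,-0.12,-0.055,0,68],[0.04,-0.13,-0.055,0,68],[0.04,-0.13,-0.055,0,68]]]'

```text
clock: 15.12
eef_pos: [0.3718, 0.0034, 0.083]
tool_rot: [0.867, 0.499, -0.0, -0.0]
ft_force: [0.4, -0.1, 0.2]
grip_width: 0.058
grasp_force: 0.0
```

```bash
cat > asc.py <<'E'
from h import *
import sys
o=monitor.get_obs();print(np.round(o["eef_pos"],4),round(o["grip_width"],4),np.round(o["ft_force"],1),np.round(o["ft_torque"],3))
c=vision.camera("wrist");im=c["color"].astype(int);cv2.imwrite("pics/last.png",c["color"][:,:,::-1])
u0,u1,v0,v1,s=map(int,sys.argv[1:6]);T=int(sys.argv[6]) if len(sys.argv)>6 else 105
for v in range(v0,v1,s): print("%3d "%v+''.join('#' if im[v,u].min()>T and np.ptp(im[v,u])<50 else ('o' if im[v,u].max()<45 else '.') for u in range(u0,u1,s//2)))
E
python3 asc.py 200 440 40 420 8
```

```text
[0.3718 0.0034 0.083 ] 0.058 [ 0.4 -0.1  0.2] [-0.037  0.019 -0.022]
 40 ..................#################...####################.#
 48 #..........#....#.#####################################.####
 56 ...........###...##########################################.
 64 #################.####################################.###.#
 72 ##........#################################################.
 80 ..............####.#########################################
 88 ................###..#######################################
 96 .#..##...........###..######################################
104 #...##...........####..#####################################
112 ...##.............####.#####################################
120 ..................####.#####################################
128 ..#...............####.########################..###########
136 .#.................###.#######################.....#########
144 ..................###.#########################.....########
152 .................###.##########################....#########
160 ...............#########.######################.....
[... 1388 characters left out ...]
##............####..###########.######.....####...
344 ###.oooooo###........#.####..###################......####..
352 ##.ooooooo####..........########################.......####.
360 ##ooooooo#######.....###########################........####
368 ##ooooooo########.###################.###########....o..##..
376 oooooooo###########..###.########################...oo......
384 ooooooo###########################################oooo..oo.o
392 oo.oooo###########################################.ooo.ooooo
400 ooo.oo#############################################ooo.ooooo
408 oooooo###################.##########################oooooooo
416 ooooo###############################################.ooooooo
```

```bash
python3 - <<'E'
from h import *
im=cv2.imread("pics/last.png").astype(int)
m=(im.min(2)>105)&(np.ptp(im,axis=2)<50)
for v in (190,225,240,255): 
    r=m[v,300:385].astype(int);e=np.flatnonzero(np.diff(np.r_[0,r,0]))+300;print(v,e)
for u in (330,345,355):
    r=m[250:300,u].astype(int);e=np.flatnonzero(np.diff(np.r_[0,r,0]))+250;print(u,e)
o=monitor.get_obs();c=vision.camera("wrist")
f=lambda u,v,z=.014:px2w(c,(u,v),z,o)[:2]
ang=lambda d:np.degrees(np.arctan2(d[1],d[0])).round(1)
print(ang(f(368,250)-f(370,185)),"bar",f(345,273),"free",f(319,250),"cap",f(370,250)); t=R.from_quat(o["tool_rot"]).as_matrix();print(ang(t[:2,1]))
E
```

```text
190 [360 373]
225 [308 321 360 373]
240 [309 321 360 372]
255 [309 322 360 372]
330 [268 280]
345 [268 280]
355 [267 279]
-119.3 bar [ 0.37928377 -0.0252685 ] free [ 0.37258229 -0.00332342] cap [ 0.40043337 -0.0194145 ]
-30.0
```

move_arm --moves '[[[0.0095,-0.0195,-0.05,0,68],[0.0095,-0.0195,-0.1,0,68],[0.0095,-0.0195,-0.12,0,68],[0.0095,-0.0195,-0.12,0,30],[0.0095,-0.0195,-0.12,0,30]]]'

```text
clock: 15.85
eef_pos: [0.3816, -0.0132, -0.0358]
tool_rot: [0.865, 0.502, 0.0, -0.0]
ft_force: [-1.1, 1.1, -0.8]
grip_width: 0.0381
grasp_force: 60.2
```

move_arm --moves '[[[0,0,0,0,30],[0,0,0,0,30],[0,0,0.05,0,30],[0,0,0.11,0,30],[0,0,0.11,0,30]]]'

```text
clock: 16.48
eef_pos: [0.386, -0.0147, 0.0778]
tool_rot: [0.865, 0.501, 0.004, 0.003]
ft_force: [0.6, -0.1, -3.5]
grip_width: 0.0381
grasp_force: 60.7
```

```bash
python3 asc.py 200 440 0 440 8
```

```text
[ 0.386  -0.0147  0.0778] 0.0381 [ 0.6 -0.1 -3.5] [-0.248  0.034 -0.002]
  0 ............................................................
  8 ............................................................
 16 ......#############################################.........
 24 ......#############################################.........
 32 ......#############################################.........
 40 .......###########################################..........
 48 ###...############################################..........
 56 #####..###########################################..........
 64 ...################################################.........
 72 .....##############################################.........
 80 ......#############################################.........
 88 .......###########################################..........
 96 .......###########################################..........
104 .......###########################################..........
112 .......###########################################..........
120 .......#########################################
[... 1847 characters left out ...]
.oooo...................###.....oooo.....oooo.....
360 #oooooooo..oooo.................#####.....oooo..ooooooooo...
368 ooooooooooooooo.###...................###.ooooooooooooooooo.
376 ooooooooooooooo..########################.oooooooooooooooooo
384 ooooooooooooooo....###################.....ooooooooooooooooo
392 oooooooooooooo..........#####..............ooooooooooooooooo
400 oooooooooooooo##......#####................ooooooooooooooooo
408 oooooooooooooo##...######...................o.oooooooooooooo
416 ooooooooooo.o.##########....................o.oooooooooooooo
424 oooooooooooo###########.......................oooooooooooooo
432 oooooooooooo##########........................oooooooooooooo
```

Held firmly and still flat. Now a single brisk stroke up and towards the body, then a check.

move_arm --moves '[[[0,0,0.062,0,30],[0,0,0.02,0,30],[0,0,0.08,0,30],[0,0,0.08,0,30],[0,0,0.08,0,30]]]'

```text
clock: 17.15
eef_pos: [0.3804, -0.0143, 0.1519]
tool_rot: [0.865, 0.501, -0.001, -0.001]
ft_force: [0.3, 1.2, -3.5]
grip_width: 0.0375
grasp_force: 64.0
```

```bash
cat > til.py <<'E'
# tilt from body width/rows in wrist image
from h import *
for i in range(3):
    o=monitor.get_obs();print(np.round(o["eef_pos"],4),round(o["grip_width"],4),np.round(o["ft_force"],1),np.round(o["ft_torque"],3)); c=vision.camera("wrist")
im=c["color"].astype(int);m=(im.min(2)>100)&(np.ptp(im,axis=2)<50);cv2.imwrite("pics/last.png",c["color"][:,:,::-1])
m[:,:215]=0;m[:,425:]=0
for v in range(4,400,10): 
    e=np.flatnonzero(m[v]); print(v,len(e),e[[0,-1]] if len(e) else '',end=' | ')
E
python3 til.py
```

```text
[ 0.3804 -0.0143  0.1519] 0.0375 [ 0.3  1.2 -3.5] [-0.221  0.098 -0.03 ]
[ 0.3802 -0.0142  0.1518] 0.0377 [-0.2 -0.6 -4.7] [-0.167  0.085 -0.016]
[ 0.3803 -0.0142  0.1519] 0.0374 [ 0.8  0.5 -3.7] [-0.161  0.113 -0.024]
4 19 [296 420] | 14 36 [256 424] | 24 15 [386 414] | 34 11 [364 395] | 44 17 [311 389] | 54 58 [215 381] | 64 83 [236 401] | 74 136 [250 412] | 84 175 [215 424] | 94 178 [215 423] | 104 178 [245 424] | 114 178 [244 424] | 124 164 [217 419] | 134 160 [226 423] | 144 191 [215 421] | 154 173 [215 424] | 164 185 [215 424] | 174 179 [215 424] | 184 175 [215 424] | 194 143 [215 424] | 204 90 [215 371] | 214 19 [344 362] | 224 19 [344 362] | 234 51 [344 424] | 244 62 [345 422] | 254 84 [262 424] | 264 90 [260 423] | 274 112 [217 419] | 284 132 [215 424] | 294 144 [215 424] | 304 159 [215 413] | 314 173 [215 424] | 324 145 [215 424] | 334 131 [215 424] | 344 97 [261 396] | 354 102 [261 365] | 364 112 [238 388] | 374 66 [260 366] | 384 110 [258 367] | 394 114 [256 369] |
```

The moment dropped from 0.25 to 0.19, so it is ratcheting down in a controlled way. Next are strokes up and towards the body.

move_arm --moves '[[[0.01,0.018,0.057,0,30],[0.01,0.018,0.04,0,30],[0.005,0.009,0.01,0,30],[0.02,0.035,0.055,0,30],[0.02,0.035,0.055,0,30]]]'

```text
clock: 17.92
eef_pos: [0.4021, 0.0218, 0.2085]
tool_rot: [0.865, 0.502, 0.001, 0.0]
ft_force: [0.9, -0.3, -3.4]
grip_width: 0.0376
grasp_force: 61.9
```

```bash
python3 til.py
```

```text
[0.4021 0.0218 0.2085] 0.0376 [ 0.9 -0.3 -3.4] [-0.176 -0.011  0.005]
[0.4018 0.0212 0.2082] 0.0376 [-0.9 -0.6 -4. ] [-0.181  0.078 -0.006]
[0.4013 0.0209 0.2079] 0.0375 [ 0.1  0.  -3.9] [-0.149  0.064 -0.006]
4 71 [252 422] | 14 56 [263 418] | 24 29 [312 424] | 34 21 [307 424] | 44 39 [362 424] | 54 4 [374 390] | 64 38 [320 424] | 74 35 [334 423] | 84 49 [328 414] | 94 132 [252 387] | 104 123 [253 375] | 114 146 [225 385] | 124 154 [215 424] | 134 162 [217 414] | 144 152 [230 418] | 154 149 [226 406] | 164 137 [250 410] | 174 134 [248 416] | 184 152 [216 416] | 194 162 [215 424] | 204 134 [215 424] | 214 100 [255 419] | 224 41 [345 424] | 234 42 [346 424] | 244 42 [346 424] | 254 87 [328 424] | 264 109 [263 424] | 274 102 [229 400] | 284 108 [222 391] | 294 81 [217 368] | 304 107 [215 420] | 314 124 [215 391] | 324 105 [215 421] | 334 94 [215 414] | 344 88 [262 364] | 354 94 [261 365] | 364 106 [238 388] | 374 65 [260 366] | 384 110 [258 367] | 394 114 [256 369] |
```

move_arm --moves '[[[0,0,-0.05,0,30],[0,0,0.01,0,30],[0,0,-0.05,0,30],[0.01,0.018,0.005,0,30],[0.01,0.018,0.005,0,30]]]'

```text
clock: 18.7
eef_pos: [0.4075, 0.0387, 0.2104]
tool_rot: [0.865, 0.501, -0.003, -0.002]
ft_force: [2.6, -0.3, -2.4]
grip_width: 0.0378
grasp_force: 62.6
```

```bash
python3 til.py
```

```text
[0.4075 0.0387 0.2104] 0.0378 [ 2.6 -0.3 -2.4] [-0.21  -0.274 -0.008]
[0.4116 0.0386 0.2129] 0.0372 [ 1.   0.9 -2.1] [-0.178 -0.062  0.033]
[0.4133 0.0386 0.2142] 0.0376 [ 2.3  0.8 -2.6] [-0.156  0.038  0.011]
4 91 [249 424] | 14 70 [268 415] | 24 61 [275 418] | 34 65 [242 405] | 44 69 [233 424] | 54 69 [308 424] | 64 59 [301 420] | 74 75 [264 423] | 84 63 [316 422] | 94 164 [252 424] | 104 156 [217 412] | 114 148 [249 408] | 124 145 [218 394] | 134 137 [251 407] | 144 183 [217 424] | 154 159 [215 424] | 164 143 [223 406] | 174 140 [220 401] | 184 134 [225 378] | 194 134 [248 419] | 204 130 [215 411] | 214 113 [215 420] | 224 48 [345 424] | 234 55 [345 423] | 244 54 [346 424] | 254 65 [332 424] | 264 92 [263 420] | 274 114 [262 424] | 284 109 [226 424] | 294 118 [221 424] | 304 120 [216 383] | 314 103 [215 403] | 324 103 [215 424] | 334 100 [215 424] | 344 94 [262 423] | 354 98 [261 365] | 364 103 [238 388] | 374 90 [260 366] | 384 110 [258 367] | 394 114 [256 369] |
```

Image widths give a tilt of about 32°. I'll lower until the hanging padlock just clears the table and relax the grip slightly, by commanding nearly the present opening, so it swings by its own weight.

move_arm --moves '[[[0.03,0,-0.04,0,30],[0.06,0,-0.09,0,30],[0.06,0,-0.13,0,30],[0.06,0,-0.143,0,30],[0.06,0,-0.143,0,43.5]]]'

```text
clock: 19.48
eef_pos: [0.4722, 0.0387, 0.0708]
tool_rot: [0.865, 0.501, 0.0, 0.0]
ft_force: [1.3, -0.3, -2.1]
grip_width: 0.0373
grasp_force: 62.6
```

move_arm --moves '[[[0,0,0,0,44],[0,0,0,0,44]]]'

```text
clock: 19.73
eef_pos: [0.473, 0.039, 0.0723]
tool_rot: [0.865, 0.501, 0.002, 0.001]
ft_force: [1.0, -0.2, -2.6]
grip_width: 0.0377
grasp_force: 56.7
```

```bash
python3 til.py
```

```text
[0.473  0.039  0.0723] 0.0377 [ 1.  -0.2 -2.6] [-0.134  0.088 -0.025]
[0.4727 0.039  0.072 ] 0.0376 [ 0.3 -0.3 -4.1] [-0.163  0.061 -0.003]
[0.4724 0.039  0.0717] 0.0376 [-0.5  0.7 -4.5] [-0.17  0.14 -0.02]
4 133 [236 424] | 14 142 [255 417] | 24 152 [261 424] | 34 126 [225 424] | 44 105 [259 424] | 54 155 [252 424] | 64 137 [215 424] | 74 117 [215 424] | 84 156 [261 424] | 94 179 [223 424] | 104 173 [252 424] | 114 172 [253 424] | 124 175 [250 424] | 134 160 [251 424] | 144 165 [237 424] | 154 158 [249 424] | 164 133 [250 410] | 174 138 [247 414] | 184 139 [215 424] | 194 139 [215 424] | 204 130 [215 375] | 214 109 [215 371] | 224 31 [215 363] | 234 31 [215 363] | 244 19 [345 363] | 254 21 [217 364] | 264 38 [262 364] | 274 41 [262 422] | 284 40 [261 365] | 294 54 [261 424] | 304 91 [244 424] | 314 101 [240 424] | 324 85 [237 424] | 334 79 [234 424] | 344 88 [230 424] | 354 83 [261 424] | 364 106 [238 389] | 374 88 [260 367] | 384 109 [259 367] | 394 113 [257 369] |
```

Force dropped to 57 N with command 44, so it can be graded. Relaxing in small steps.

move_arm --moves '[[[0,0,-0.004,0,44.5],[0,0,-0.004,0,44.5]]]'

```text
clock: 20.12
eef_pos: [0.4709, 0.0389, 0.0661]
tool_rot: [0.865, 0.501, -0.0, -0.0]
ft_force: [-0.1, -1.0, -3.4]
grip_width: 0.0382
grasp_force: 45.1
```

move_arm --moves '[[[0,0,0,0,45],[0,0,0,0,45]]]'

```text
clock: 20.38
eef_pos: [0.4714, 0.0389, 0.0664]
tool_rot: [0.865, 0.501, -0.0, 0.0]
ft_force: [-0.1, -0.1, -3.2]
grip_width: 0.0386
grasp_force: 33.8
```

```bash
python3 til.py|head -3
```

```text
[0.4714 0.0389 0.0664] 0.0386 [-0.1 -0.1 -3.2] [-0.089  0.064  0.024]
[0.4714 0.0389 0.0664] 0.0388 [-0.5  0.1 -3.9] [-0.118  0.06   0.038]
[0.4714 0.0389 0.0664] 0.0388 [ 0.2  0.5 -3. ] [-0.1    0.087  0.018]
```

Force is 34 N and the moment is falling (0.12). Continuing.

move_arm --moves '[[[0,0,0,0,45.3],[0,0,0,0,45.3]]]'

```text
clock: 20.78
eef_pos: [0.4714, 0.0389, 0.0664]
tool_rot: [0.865, 0.501, 0.0, 0.0]
ft_force: [-0.4, -0.8, -2.8]
grip_width: 0.0386
grasp_force: 27.3
```

move_arm --moves '[[[0,0,0,0,45.6],[0,0,0,0,45.6]]]'

```text
clock: 21.02
eef_pos: [0.4714, 0.0389, 0.0664]
tool_rot: [0.865, 0.501, 0.0, -0.0]
ft_force: [0.1, 0.9, -3.2]
grip_width: 0.039
grasp_force: 21.0
```

```bash
python3 til.py|head -3
```

```text
[0.4714 0.0389 0.0664] 0.039 [ 0.1  0.9 -3.2] [-0.144 -0.    -0.04 ]
[0.4714 0.0389 0.0664] 0.039 [-0.8  0.2 -3.2] [-0.158  0.089 -0.022]
[0.4714 0.0389 0.0664] 0.0391 [-0.2 -0.  -3.7] [-0.154  0.137 -0.018]
```

move_arm --moves '[[[0,0,0,0,45.9],[0,0,0,0,45.9]]]'

```text
clock: 21.42
eef_pos: [0.4716, 0.039, 0.0665]
tool_rot: [0.865, 0.501, 0.0, -0.0]
ft_force: [-0.2, 0.3, -3.1]
grip_width: 0.0394
grasp_force: 13.1
```

```bash
python3 til.py|head -3; python3 asc.py 200 440 40 400 10
```

```text
[0.4716 0.039  0.0665] 0.0394 [-0.2  0.3 -3.1] [-0.034  0.032  0.034]
[0.4714 0.0389 0.0664] 0.0398 [ 0.1  0.5 -3.6] [-0.062  0.127 -0.044]
[0.4712 0.0388 0.0663] 0.0393 [ 0.3 -0.8 -3.7] [-0.163  0.166 -0.039]
[0.4711 0.0387 0.0663] 0.0393 [-0.7 -0.1 -4.2] [-0.236  0.083  0.02 ]
 40 #########...####################################
 50 #..#####.#######################################
 60 #############..#################################
 70 ###########..#...###############################
 80 ...###...#######################################
 90 ..########..####..##############################
100 ..#..##.##...##..###############################
110 ....#.#..#...####.##############################
120 ##.........##..##...############################
130 #..#....#.####.#####..################.#########
140 ..#.#..######...#####.##.########.......########
150 ####..#..#.#.......##.###.###............#######
160 ..###.#...#.....####.#####................######
170 ##...#.........###....##...................#####
180 #....##.#.....#..##.........................####
190 ########...##.####...
[... 387 characters left out ...]
...........
270 .............#.##################..............#
280 .............####################...........####
290 .............##....########.###.#........#######
300 .............##...##########.####....###########
310 ........###.o#.##################..#############
320 .....o..##..o.###............####...###..#######
330 ....ooo###.oo.##..........###.##.o..###....#####
340 ...ooo###oooo.##.......######.###..o.###....####
350 ..ooo####ooo.###......###########.....###...####
360 oo.oooo##.oo.#.....###############....#o......##
370 o...ooooo.oo######################..............
380 ooooooooo.oo.#####################..............
390 ooooooooo.o########################...........o.
```

The image now shows the body at rows 240–315, which is what a vertical hang should give: it has swung upright, about 10 mm above the table. Lowering gently.

move_arm --moves '[[[0,0,-0.003,0,45.8],[0,0,-0.006,0,45.8],[0,0,-0.008,0,45.8]]]'

```text
clock: 22.0
eef_pos: [0.4712, 0.0389, 0.0581]
tool_rot: [0.865, 0.501, -0.0, -0.0]
ft_force: [0.5, 0.2, -4.0]
grip_width: 0.0393
grasp_force: 12.1
```

move_arm --moves '[[[0,0,-0.002,0,45.8],[0,0,-0.003,0,45.8]]]'

```text
clock: 22.25
eef_pos: [0.4718, 0.0394, 0.0562]
tool_rot: [0.865, 0.501, 0.001, -0.0]
ft_force: [-1.8, 2.1, 4.6]
grip_width: 0.0391
grasp_force: 12.6
```

```bash
python3 til.py|head -3; python3 asc.py 200 440 180 400 10
```

```text
[0.4718 0.0394 0.0562] 0.0391 [-1.8  2.1  4.6] [0.386 0.547 0.001]
[0.4718 0.0393 0.056 ] 0.0388 [-2.   1.9  3.8] [ 0.422  0.432 -0.063]
[0.4718 0.0392 0.056 ] 0.0393 [-1.4  1.6  4.3] [ 0.379  0.458 -0.028]
[0.4717 0.0392 0.056 ] 0.0392 [-1.5  2.3  3.6] [ 0.321  0.5   -0.056]
180 #...##.##..#.########.......................####
190 ####.#.....#######...........................###
200 #######....#####..............................##
210 ######..###.....................................
220 ########.#.#....................................
230 ####............................................
240 #####.........##################................
250 #.............##################................
260 .............####################...............
270 .............#.################.#...............
280 .............####################..............#
290 .............#....#########.#####..........#####
300 .............##...###############........#######
310 ........###.o#.#############.####..#############
320 .....o..##.oo.###............###....###..#######
330 ......o###ooo.##............#.##.o..###....#####
340 ...ooo###oooo###..........###.###o.o.###....####
350 ..ooo####ooo.###.......######.###..o..###...####
360 o.ooooo##.oo.##.......#########.##oo..#o......##
370 o...ooooo.oo######################o.............
380 ooooooooo.oo.#####################..............
390 ooooooooo.o...#####################.............
```

Contact at TCP z=0.056, exactly where it should be if it is standing upright. Relieve and let go.

move_arm --moves '[[[0,0,0.002,0,46],[0,0,0.002,0,47],[0,0,0.002,0,50],[0,0,0.002,0,62],[0,0,0.002,0,62]]]'

```text
clock: 23.08
eef_pos: [0.4714, 0.0387, 0.0573]
tool_rot: [0.865, 0.501, -0.0, 0.0]
ft_force: [-0.9, 0.0, 0.2]
grip_width: 0.053
grasp_force: 0.0
```

```bash
python3 til.py|head -3; python3 asc.py 200 440 180 400 10
```

```text
[0.4714 0.0387 0.0573] 0.053 [-0.9  0.   0.2] [ 0.028  0.049 -0.009]
[0.4714 0.0388 0.0573] 0.053 [0.1 0.6 0.6] [ 0.034 -0.001 -0.068]
[0.4714 0.0388 0.0574] 0.0532 [ 0.3  0.3 -0.6] [ 0.038  0.031 -0.059]
[0.4714 0.0388 0.0574] 0.0529 [0.  1.  0.1] [-0.02   0.01  -0.003]
180 #....#.......######.#.......................####
190 ####..#....##.#####..........................###
200 #######..#....................................##
210 ######.####.....................................
220 ########.##.....................................
230 ####............................................
240 ####...........#################................
250 #.............###################...............
260 .............####################...............
270 .............#.################.#...............
280 .............###.############.###..............#
290 .............##....#########.##.#..........#####
300 .............###############.##.#.......########
310 ....###oo....#.##.###############...#o.#########
320 ..o.##.oo.....###............###.####o.o###..###
330 o..###ooo.....##..............#######oo..###...#
340 o.###oooo.....##.........############ooo.####..o
350 o###ooooo....##.........######.######oooo.###...
360 ###.ooooo...###......#########.######ooooo.###..
370 oo##.ooo....##########################oooo.#....
380 oooo.ooo.....#########################.oo.......
390 oooo.oo......##########################oo..o....
```

It stands by itself (force zero, picture unchanged). Going up and turning +90° to take the bow crosswise.

move_arm --moves '[[[0,0,0.04,0,62],[0,0,0.1,0,62],[0,0,0.12,10.5,62],[0,0,0.12,21,62],[0,0,0.12,31.5,62]]]'

```text
clock: 23.9
eef_pos: [0.4717, 0.0389, 0.178]
tool_rot: [0.695, 0.719, 0.0, 0.0]
ft_force: [0.4, -0.5, -0.2]
grip_width: 0.0528
grasp_force: 0.0
```

move_arm --moves '[[[0,0,0,10.5,62],[0,0,0,21,62],[0,0,0,31.5,62],[0,0,0,42,62],[0,0,0,52.5,62]]]'

```text
clock: 24.52
eef_pos: [0.4713, 0.0388, 0.1774]
tool_rot: [0.305, 0.952, -0.0, -0.0]
ft_force: [-0.1, 0.4, -0.7]
grip_width: 0.053
grasp_force: 0.0
```

move_arm --moves '[[[0,0,0,6,62],[0,0,0,6,62]]]'

```text
clock: 24.78
eef_pos: [0.4713, 0.0389, 0.1774]
tool_rot: [0.258, 0.966, -0.0, -0.0]
ft_force: [-0.2, -0.5, 0.6]
grip_width: 0.0528
grasp_force: 0.0
```

```bash
python3 asc.py 200 440 100 470 8
```

```text
[0.4713 0.0389 0.1774] 0.0528 [-0.2 -0.5  0.6] [-0.023 -0.021 -0.01 ]
100 .......................#####...######....#....#.............
108 .........................##..##...###.#.....................
116 ...........................#...#..####.#....................
124 ...............................##...........................
132 ...........................#...##..........................#
140 ...............................#............................
148 ..............................#.............................
156 ................................................#...........
164 ............................................................
172 ............................................................
180 ##....................#########.................#...........
188 ..##..................#.#####.#........................##...
196 .##...................###...###....................#.#.....#
204 #.....................###...###...........#..#....#........#
212 ...##.#...............###.#.###....................#......#.
220 .....##...............#####.###....................
[... 1324 characters left out ...]
...........ooooooo........oooooooooooooooooooooooo
396 oooooooo......####.ooo...ooo....###.oooooooo..oooooooooooooo
404 oooooooo...#########.....ooo.#####ooooooooo.....oooooooooooo
412 ooooooo.#####ooo.#####...o.####oooooooo..........ooooooooooo
420 ooooooo..#############.oooooooooooo.o....oo..o....oooooooooo
428 ooooooooooo########.oooooooooooo...............o..oooooooooo
436 ooooooooooooo###.oooooooooooo....................ooooooooooo
444 oooooooo..oooooooooooooooo..................o....ooooooooooo
452 ooooooooooooooooooooooo............oooooooooooo..ooooooooooo
460 oooooooooooooooooooooooooooooooooooooooooooooooooooooooooooo
468 oooooooooooooooooooooooooooooooooooooooooooooooooooooooooooo
```

```bash
python3 - <<'E'
from h import *
o=monitor.get_obs();c=vision.camera("wrist")
import itertools
p=np.array([.4714,.0388,0]);a=np.radians(150.5)
M=np.array([[np.cos(a),-np.sin(a),0],[np.sin(a),np.cos(a),0],[0,0,1]])
for n,q in dict(b1=(.025,.014,0),b2=(.025,-.014,0),t1=(.025,.014,.048),t2=(.025,-.014,.048),t3=(-.025,.014,.048),t4=(-.025,-.014,.048),toe=(.016,0,.066),free=(.016,0,.11),barf=(.01,0,.12),barc=(-.01,0,.12),cap=(-.016,0,.048)).items(): print(n,w2px(c,p+M@q,o).round(0))
im=c["color"].astype(int)
for v in range(170,300,4): print("%3d "%v+''.join(' .:-=+*#%@'[min(9,int(im[v,u].mean()//26))] for u in range(276,340,1)))
E
```

```text
b1 [297. 173.]
b2 [329. 173.]
t1 [294. 183.]
t2 [332. 183.]
t3 [295. 247.]
t4 [331. 246.]
toe [313. 200.]
free [313. 215.]
barf [313. 230.]
barc [313. 261.]
cap [313. 235.]
170 :::::::::::::::::::::::::::::::::::::::::::::::::::::::::::-----
174 ::::::::::::::::::::::::::::::::::::::::::::::::::::::::::::-=--
178 -:::::::::::-+++============================++=:::::::::::::::-=
182 ::--::::::::----------------------------------::::::::::::::::::
186 ::::::::::-*############%%%%%%%%%############*+:::::::::::::::::
190 ::::::::::-++-----+####*-........+####*-----:+*-::::::::::::::::
194 :::::::::::*%%%#%%###*:............-*#%%%##%%%+:::::::::::::::::
198 :::::::::::*%%%%%%%%%#-.--------:..+%%%%%%%%%#+:::::::::::::::::
202 :::::::::::+%%%%%%%%%%*----------+%%%%%%%%%%%#+:::::::::::::::::
206 :::::::::::+%%%%%%%%%#-----------+%%%%%%%%%%%#+:::::::::::::::::
210 --:::::::::+%%%%%%%%%+----------:*%%%%%%%%%%%#=:::::::::::::::::
214 :::::::::::+%%%%%%%%#--========-:*%%%%%%%%%%%#=:::::::::::::::::
218 :::::::::::+%%%%%%%%+-=========--*%%%%%%%%%%%#=:::::::::::::::::
222 :--::::::::=#######*++++++
[... 649 characters left out ...]
::::::::::
262 ::::::::::::::::::::-+++******++=-:::::::::::::::::-::::::::::::
266 --::::::::::::::::::-+++*****+++=:::::::::::::::::::::::::::::::
270 ==--:::::::::::::::::::=+++++*+::::::::::::::::::::::::-::::::::
274 ===--=-:::::::::::::::::::::::::::::::::::::::::::::::::::::::::
278 ==-=------=-::::::::::::::::::::::::::::::::::::::::::::::::::::
282 ========--=----:::::::::::::::::::::::::::::::::::::::::::::::::
286 ============--==-::::::::::::::::::::::::::::::::::::--:::::-===
290 ===================-::::::::::::::::::::::::::::::::::::-=====--
294 ========================-::---::::::::::::::::::---============-
298 ==========================-::::::::::::::::::::::-=====--------=
```

The picture shows the padlock upright and square, 6.5 mm off to the tool's -y, with centre at about (0.468, 0.033). I'll take the bow's bar there.

move_arm --moves '[[[-0.003,-0.0055,0,0.4,62],[-0.003,-0.0055,-0.05,0.4,62],[-0.003,-0.0055,-0.09,0.4,62],[-0.003,-0.0055,-0.103,0.4,62],[-0.003,-0.0055,-0.103,0.4,62]]]'

```text
clock: 25.5
eef_pos: [0.468, 0.0332, 0.0743]
tool_rot: [0.254, 0.967, -0.0, -0.001]
ft_force: [1.1, 0.6, 0.3]
grip_width: 0.0528
grasp_force: 0.0
```

move_arm --moves '[[[0,0,0,0,30],[0,0,0,0,15],[0,0,0,0,10],[0,0,0,0,5],[0,0,0,0,3]]]'

```text
clock: 26.12
eef_pos: [0.4691, 0.0333, 0.0751]
tool_rot: [0.254, 0.967, 0.0, 0.001]
ft_force: [0.8, -1.1, 3.7]
grip_width: 0.0051
grasp_force: 59.9
```

move_arm --moves '[[[0,0,0,0,0],[0,0,0,0,0]]]'

```text
clock: 26.38
eef_pos: [0.469, 0.0333, 0.0747]
tool_rot: [0.254, 0.967, 0.0, 0.001]
ft_force: [0.6, -0.3, 5.4]
grip_width: 0.0055
grasp_force: 60.1
```

```bash
python3 til.py|head -3
```

```text
[0.469  0.0333 0.0747] 0.0055 [ 0.6 -0.3  5.4] [-0.188 -0.242 -0.042]
[0.469  0.0333 0.0747] 0.0053 [ 0.9 -1.2  4.3] [-0.18  -0.232 -0.016]
[0.4689 0.0333 0.0746] 0.0051 [ 1.3 -0.4  2.3] [-0.225 -0.195 -0.051]
```

Bow held (60 N). Lifting 15 mm, then turning -142° while moving to a stand-off in front of the ear.

move_arm --moves '[[[0,0,0.015,0,0],[0.005,-0.01,0.015,-10.5,0],[0.01,-0.02,0.015,-21,0],[0.015,-0.03,0.015,-31.5,0],[0.02,-0.04,0.015,-42,0]]]'

```text
clock: 27.15
eef_pos: [0.4862, -0.0066, 0.0874]
tool_rot: [0.586, 0.81, -0.001, -0.002]
ft_force: [0.5, 0.1, -4.5]
grip_width: 0.0049
grasp_force: 59.8
```

move_arm --moves '[[[0.005,-0.01,0,-10.5,0],[0.01,-0.02,0,-21,0],[0.015,-0.03,0,-31.5,0],[0.02,-0.04,0,-42,0],[0.02,-0.05,0,-52.5,0]]]'

```text
clock: 27.78
eef_pos: [0.5066, -0.0564, 0.0873]
tool_rot: [0.884, 0.468, -0.002, -0.002]
ft_force: [0.4, 0.3, -3.8]
grip_width: 0.0052
grasp_force: 59.8
```

move_arm --moves '[[[0.002,-0.01,0,-10.5,0],[0.004,-0.02,0,-21,0],[0.006,-0.035,0,-31.5,0],[0.008,-0.045,0,-42,0],[0.01,-0.045,0,-47.4,0]]]'

```text
clock: 28.4
eef_pos: [0.5162, -0.1017, 0.0872]
tool_rot: [0.997, 0.073, -0.003, -0.001]
ft_force: [-0.9, 0.5, -4.4]
grip_width: 0.0052
grasp_force: 59.8
```

```bash
python3 til.py|head -3; python3 s.py; python3 - <<'E'
from h import *
o=monitor.get_obs();t=R.from_quat(o["tool_rot"]).as_matrix();print(np.degrees(np.arctan2(t[1,0],t[0,0])),np.round(o["joint_pos"],2))
im=cv2.imread("pics/last.png").astype(int)
for v in range(0,480,8): print("%3d "%v+''.join(' .:-=+*#%@'[min(9,int(im[v,u].mean()//26))] for u in range(180,460,4)))
E
```

```text
[ 0.5162 -0.1017  0.0872] 0.0052 [-0.9  0.5 -4.4] [-0.026  0.024  0.055]
[ 0.5166 -0.1013  0.0872] 0.0053 [ 0.6  0.5 -2.5] [-0.004 -0.025 -0.035]
[ 0.5165 -0.1012  0.0874] 0.0053 [-0.1  0.2 -4.3] [ 0.033  0.013 -0.007]
[ 0.5167 -0.1011  0.0876] 0.005015447449949862 [ 0.4  1.2 -4.2] [ 0.015 -0.02  -0.013]
8.76613686087908 [-0.19  0.37 -0.11  1.1   0.    2.8 ]
  0 ::::::::::::::::::::::::::::::::::::::::::::::::::::::::::::::::::::::
  8 ::::::::::::::::::::::::::::::::::::::::::::::::::::::::::::::::::::::
 16 :::::::::::::::::::::::::::::::--------:-----:::::::::::::::::::::::::
 24 :::::::::::::::::::::::::::::::---:----------:::::::::::::::::::::::::
 32 ........::::::::::::::::::::::::::---::--:::::::::::::::::::..::::::..
 40 ......................:::::::::::::::-:::::::::::::::::...............
 48 %%%%%%%=-..........:.:::-----=++*##@@@@@@@@@@@@@@:::::::::::-:#%%%%%%@
 56 @@@@@@@@@---.......::==+@@@@@@@@@@@@@@@@@@@@@@*=:::::::::--:+@@@@@@@@@
 64 @@@@@@@@@-:------+======@@@@@@@@@@@@@@@@@@@@@@+======------:#######***
 72 ====::+++=-===+--=======@@@@@@@@@@@@@@@@@@@@@@+++=====+=++++
[... 3060 characters left out ...]
.........................
408 .........::::.................-.----......................:...........
416 .....::::::::.................-------.................................
424 ....::::::::..................-----:==................................
432 -:.::::::.....................-----===...........................++=..
440 ....:.........................---:++=+....................::::.....++=
448 .............................:---+++++....................::::........
456 ................................==+-..................................
464 ......................................................................
472 ......................................................................
```

```bash
python3 - <<'E'
im=__import__('cv2').imread("pics/last.png").astype(int)
f=lambda u0,u1,v0,v1,sv:[print("%3d "%v+''.join(' .:-=+*#%@'[min(9,int(im[v,u].mean()//26))] for u in range(u0,u1,1))) for v in range(v0,v1,sv)]
f(266,376,40,142,3);print();f(284,350,194,302,3)
E
```

```text
40 :::::::::::::::::::::::::::::::::::::::::::::::::::::::::-::-:-::-::::::::::::::::::::::::::::::::::::::::::::
 43 ::::::::::::::::::::::::::::::::::::::::::::-:::-:-------------------------::-::::::::::::::::::::::::::::::::
 46 :::::::::::::::::::::::::::::::::::::::::-:::-:-:--:::--::----:----:-:::::::::::::::::::::::::::::::::::::::::
 49 @@@@@@@@@@@@@@@@@@@@@@@@@@@@@@@@@@@@@@@@@@@@@@@@@@@@@@@@@@@@@@@@@@@@@@@@@@@@@@@@@@@@@@@@@@@@@@@@@@@@@@@@@@@#::
 52 @@@@@@@@@@@@@@@@@@@@@@@@@@@@@@@@@@@@@@@@@@@@@@@@@@@@@@@@@@@@@@@@@@@@@@@@@@@@@@@@@@@@@@@@@@@@@@@@@@@@@@@@@@@+::
 55 ===++=*@@@@@@@@@@@@@@@@@@@@@@@@@@@@@@@@@@@@@@@@@@@@@@@@@@@@@@@@@@@@@@@@@@@@@@@@@@@@@@@@@@@@@@@@+========--::::
 58 ==+++*#@@@@@@@@@@@@@@@@@@@@@@@@@@@@@@@@@@@@@@@@@@@@@@@@@@@@@@@@@@@@@@@@@@@@@@@@@@@@@@@@@@@@@@@@#***+=-::::::::
 61 ==--::=@@@@@@@@@@@@@@@@@@@@@@@@@@@@@@@@@@@@@@@@@@@@@@@@@@@@@@@@@@@@@@@@@@@@@@@@@@@@@@@@@@@@@@@@*+++++++=======
 64 =======@@@@@@@@@@@@@@@@@@@@@@@@@@@@@@@@@@@@@@@@@@@@@@@@@@@@@@@@@@@@@@@@@@@@@@@@@@@@@@@@@@@@@@@@++++++=========
 67 =======@@@@@@@@@@@@@@@@@@@@@@@@@@@@@@@@@@@@@@@@@@@@@@@@@@@@@@@
[... 4665 characters left out ...]
-*%%%%%%%%%%%%#+==================+*########%%@@@@#=---------
275 ------*%%%%%%%%%%%%#====++*********++==+*########%%@@@@#----------
278 ------+%%%%%%%%%%%%*=+++++***********++=*#%@%%%@@@@@@@@#----------
281 ------+%%%%%%%%@@@@#=++++++**********+++#@@%%%%%%%%%%%%*----------
284 ------+%%%%%%%%%%%#+==++++***********+++#@@%%%%%%%%%%%%*----------
287 ------+#%%%%%%%%%%#==+++**#########***+=#@%%%%%%%%%%%%%*----------
290 ------+#%%%%######*=++****##%%%%%%###**++#@@%%%%%%%%%%%*----------
293 ------+#%%#+++*###*+++****#%%%%%%%%###*+*%@%%%%%##%@@%%+----------
296 -----:+%*=======+%%+++******####*****++=#@@@#-======-*%+----------
299 -----:+%#======-*%#+++******####*****++=#@@@%+-=====-*#=----------
```

```bash
python3 - <<'E'
from h import *
o=monitor.get_obs();c=vision.camera("wrist")
f=lambda u,v,z:px2w(c,(u,v),z,o)
t=np.array(o["eef_pos"]);T=R.from_quat(o["tool_rot"]).as_matrix()
tl=lambda p:(T.T@(p-t)*1000).round(1)
lift=.0127
print("hole",f(316.5,99.5,.059),tl(f(316.5,99.5,.059)), "diam",np.linalg.norm(f(301,99.5,.059)-f(332,99.5,.059)),np.linalg.norm(f(316,82,.059)-f(316,117,.059)))
print("ear edges L/R top, bot",[tl(f(u,v,.059)) for u,v in((273,62),(275,130),(362.5,62),(360,130),(317,131.5))])
print("bodyhole",tl(f(314.5,233,.048+lift)),"body top corners",[tl(f(u,v,.048+lift)) for u,v in((289.5,221),(340.5,221))])
e,A=pose(c,o)
print("toe pred (16,0)",w2px(c,t+T@np.array([.016,0,0])*1+np.array([0,0,.066+lift-t[2]]),o), "free leg at .1",w2px(c,t+T@np.array([.016,0,0])+np.array([0,0,.1+lift-t[2]]),o))
print("body hole pred",w2px(c,t+T@np.array([.016,0,0])+np.array([0,0,.048+lift-t[2]]),o))
E
```

```text
hole [ 0.5988952  -0.09023681  0.059     ] [83.   1.8 28.3] diam 0.01453659554045287 0.015527778960870868
ear edges L/R top, bot [array([ 99.2, -18.1,  28.3]), array([ 69.2, -18. ,  28.4]), array([99.2, 22.8, 28.2]), array([69.2, 22.7, 28.3]), array([68.5,  2.1, 28.3])]
bodyhole [18.1  1.  26.8] body top corners [array([ 24.5, -11.8,  26.8]), array([24.5, 14.2, 26.8])]
toe pred (16,0) [312.7380876  248.07992757] free leg at .1 [312.75959074 276.20970448]
body hole pred [312.72933761 236.63344514]
```

Ear edges are parallel to the padlock (within 0.1°). The hole is at tool (83.2, 2.1) mm and the toe at (16, 1.0), so the shift is 67 mm ahead and 1 mm sideways. Lower to about 2.5 mm above the table and slide in.

move_arm --moves '[[[0,0,-0.005,0,0],[0,0,-0.01,0,0],[0.015,0.001,-0.01,0,0],[0.03,0.0035,-0.01,0,0],[0.04,0.005,-0.01,0,0]]]'

```text
clock: 29.22
eef_pos: [0.5588, -0.0964, 0.079]
tool_rot: [0.997, 0.076, -0.0, -0.0]
ft_force: [-0.7, -0.1, -4.0]
grip_width: 0.0054
grasp_force: 59.8
```

move_arm --moves '[[[0.01,0.0015,0,0,0],[0.018,0.003,0,0,0],[0.0266,0.0042,0,0,0],[0.0266,0.0042,0,0,0]]]'

```text
clock: 29.72
eef_pos: [0.5857, -0.0923, 0.0794]
tool_rot: [0.997, 0.076, 0.0, 0.0]
ft_force: [-0.5, 0.3, -3.3]
grip_width: 0.0053
grasp_force: 59.8
```

```bash
python3 til.py|head -3;  python3 - <<'E'
import cv2
im=cv2.imread("pics/last.png").astype(int)
for v in range(170,330,3): print("%3d "%v+''.join(' .:-=+*#%@'[min(9,int(im[v,u].mean()//26))] for u in range(262,374,1)))
E
```

```text
[ 0.5857 -0.0923  0.0794] 0.0053 [-0.5  0.3 -3.3] [ 0.039  0.023 -0.011]
[ 0.5851 -0.0924  0.0793] 0.0056 [-0.2  0.2 -3.1] [0.086 0.046 0.004]
[ 0.5847 -0.0924  0.0793] 0.0049 [-0.   0.9 -2.9] [ 0.003  0.005 -0.005]
170 ::::::::::::::::::::::::::::::::::::::::::::::::::::::::::::::::::::::::::::::::::::::::::::::::::::::::::::::::
173 ::::::::::::::::::::::::::::::::::::::::::::::::::::::::::::::::::::::::::::::::::::::::::::::::::::::::::::::::
176 ::::::::::::::::::::::::::::::::::::::::::::::::::::::::::::::::::::::::::::::::::::::::::::::::::::::::::::::::
179 ::::::::::::::::::::::::::::::::::::::::::::::::::::::::::::::::::::::::::::::::::::::::::::::::::::::::::::::::
182 ::::::::::::::::::::::::::::::::::::::::::::::::::::::::::::::::::::::::::::::::::::::::::::::::::::::::::::::::
185 ::::::::::::::::::::::::::::::::::::::::::::::::::::::::::::::::::::::::::::::::::::::::::::::::::::::::::::::::
188 ::::::::::::::::::::::::::::::::::::::::::::::::::::::::::::::::::::::::::::::::::::::::::::::::::::::::::::::::
191 :::::::::::::::::::::::::::::::::::::::::::::::::::::::::::::
[... 4733 characters left out ...]
14 =============-::::::::::-+*************+::::+#%%%%%%%%%%%%*::::+**************=::-:--:::-:-==========+**********
317 =+++++==+=::::::::::::::=**************=::::+##%%%%%%%%%%%*::::=**************+::::::::::::::-=-====+***********
320 ====++=:::::::::::::::::+*************+-::::+#%%%%%%%%%%%%*::::-+*************+:::::::::::::::::-==+************
323 ====+=:::::::::::::::::=**************+-:::.+######%%%%%%%*.:::-+*************+-:::::::::::::::::-=+***********#
326 =====::::::::::::::::::=**************+::::.+#####%%%%%%%%*.::::+**************+::::::::::::::::::=**++*********
329 ====------------------=***************+::::.+#####%%%%%%%%*.::::+***************=-----------------+**********+++
```

```bash
python3 - <<'E'
from h import *
o=monitor.get_obs();c=vision.camera("wrist")
t=np.array(o["eef_pos"]);T=R.from_quat(o["tool_rot"]).as_matrix();print(t)
f=lambda u,v,z:(T.T@(px2w(c,(u,v),z,o)-t)*1000).round(1)
print("hole",f(313.5,241,.059),f(299,241,.059),f(328,241,.059),f(313.5,229,.059),f(313.5,253.5,.059))
print("ear L,R,front",f(274,260,.059),f(353.5,260,.059),f(313,270.5,.059))
z=t[2]-.0747+.066
for x in (.016,.02): print("toe pred px",w2px(c,t+T@[x,0,0]+[0,0,z-t[2]],o))
print("toe far edge",f(314,241.5,z),f(306.5,250,z),f(322,250,z))
E
```

```text
[ 0.58456229 -0.09248377  0.07931142]
hole [15.9  0.4 20.3] [15.9 -6.8 20.3] [15.9  7.7 20.3] [22.1  0.4 20.3] [ 9.2  0.4 20.3]
ear L,R,front [  5.7 -19.6  20.3] [ 5.7 20.8 20.3] [-0.   0.2 20.3]
toe pred px [312.71007168 248.28630544]
toe pred px [312.71096988 240.25168536]
toe far edge [19.4  0.6  8.7] [15.2 -2.9  8.7] [15.1  4.4  8.7]
```

Toe is at (15.4, 0.7) and hole at (15.5, 0.5): aligned within 0.5 mm. Setting down and pressing slowly, watching the force.

move_arm --moves '[[[0,0,-0.003,0,0],[0,0,-0.006,0,0],[0,0,-0.009,0,0]]]'

```text
clock: 30.3
eef_pos: [0.5855, -0.0928, 0.0716]
tool_rot: [0.997, 0.076, 0.001, 0.0]
ft_force: [-2.5, 0.0, 4.4]
grip_width: 0.0051
grasp_force: 60.7
```

move_arm --moves '[[[0,0,-0.004,0,0],[0,0,-0.008,0,0],[0,0,-0.012,0,0]]]'

```text
clock: 30.68
eef_pos: [0.5853, -0.0929, 0.0589]
tool_rot: [0.997, 0.076, 0.0, 0.0]
ft_force: [-2.3, -1.4, 5.1]
grip_width: 0.0048
grasp_force: 60.8
```

The force of 5 N matches the spring, with about 16 mm pressed. Now finer steps.

move_arm --moves '[[[0,0,-0.003,0,0],[0,0,-0.005,0,0],[0,0,-0.006,0,0]]]'

```text
clock: 31.05
eef_pos: [0.5854, -0.0929, 0.0533]
tool_rot: [0.997, 0.075, 0.001, 0.0]
ft_force: [-2.3, -1.6, 7.3]
grip_width: 0.0051
grasp_force: 61.1
```

move_arm --moves '[[[0,0,-0.001,0,0],[0,0,-0.0015,0,0]]]'

```text
clock: 31.3
eef_pos: [0.5855, -0.0929, 0.0523]
tool_rot: [0.997, 0.075, 0.001, 0.001]
ft_force: [-3.2, -1.6, 11.0]
grip_width: 0.0056
grasp_force: 61.5
```

move_arm --moves '[[[0,0,-0.0007,0,0],[0,0,-0.001,0,0]]]'

```text
clock: 31.55
eef_pos: [0.5855, -0.093, 0.0515]
tool_rot: [0.997, 0.075, 0.001, 0.001]
ft_force: [-3.5, -2.0, 12.4]
grip_width: 0.0053
grasp_force: 61.5
```

move_arm --moves '[[[0,0,-0.0005,0,0],[0,0,-0.001,0,0]]]'

```text
clock: 31.8
eef_pos: [0.5856, -0.093, 0.051]
tool_rot: [0.997, 0.075, 0.001, 0.001]
ft_force: [-4.8, -0.8, 13.3]
grip_width: 0.0054
grasp_force: 61.8
```

move_arm --moves '[[[0,0,-0.0005,0,0],[0,0,-0.0008,0,0]]]'

```text
clock: 32.05
eef_pos: [0.5856, -0.093, 0.0505]
tool_rot: [0.997, 0.075, 0.001, 0.001]
ft_force: [-4.3, -0.5, 14.4]
grip_width: 0.0048
grasp_force: 61.9
```

move_arm --moves '[[[0,0,-0.0005,0,0],[0,0,-0.0008,0,0]]]'

```text
clock: 32.3
eef_pos: [0.5857, -0.093, 0.0498]
tool_rot: [0.997, 0.075, 0.001, 0.001]
ft_force: [-6.0, -0.9, 15.5]
grip_width: 0.0052
grasp_force: 62.0
```

```bash
python3 til.py|head -3
```

```text
[ 0.5857 -0.093   0.0498] 0.0052 [-6.  -0.9 15.5] [-0.169  1.205  0.038]
[ 0.5857 -0.093   0.0499] 0.0052 [-5.5 -1.3 14. ] [-0.156  1.181 -0.008]
[ 0.5857 -0.093   0.0498] 0.0055 [-4.7 -1.1 15.3] [-0.208  1.221  0.017]
```

Pawl resistance is building, with some side force in -x. I'll ease 1 mm that way and go on in small steps.

move_arm --moves '[[[-0.0008,-0.0002,0,0,0],[-0.0012,-0.0002,-0.0006,0,0]]]'

```text
clock: 32.7
eef_pos: [0.5854, -0.0933, 0.0497]
tool_rot: [0.997, 0.075, 0.002, 0.001]
ft_force: [-4.7, -0.4, 16.4]
grip_width: 0.0054
grasp_force: 62.2
```

move_arm --moves '[[[0,0,-0.0005,0,0],[0,0,-0.0008,0,0]]]'

```text
clock: 32.95
eef_pos: [0.5854, -0.0933, 0.0489]
tool_rot: [0.997, 0.075, 0.002, 0.001]
ft_force: [-4.7, 0.5, 17.3]
grip_width: 0.0051
grasp_force: 62.0
```

move_arm --moves '[[[-0.0005,0,-0.0005,0,0],[-0.001,0,-0.001,0,0]]]'

```text
clock: 33.2
eef_pos: [0.5853, -0.0933, 0.0487]
tool_rot: [0.997, 0.076, 0.003, 0.001]
ft_force: [-1.8, -0.8, 9.5]
grip_width: 0.0052
grasp_force: 61.4
```

```bash
python3 til.py|head -3; python3 - <<'E'
import cv2
im=cv2.imread("pics/last.png").astype(int)
for v in range(200,400,4): print("%3d "%v+''.join(' .:-=+*#%@'[min(9,int(im[v,u].mean()//26))] for u in range(256,376,2)))
E
```

```text
[ 0.5853 -0.0933  0.0487] 0.0052 [-1.8 -0.8  9.5] [-0.181  0.622  0.062]
[ 0.5852 -0.0933  0.0482] 0.0053 [-2.1 -0.9 14.3] [-0.199  0.469 -0.002]
[ 0.5852 -0.0933  0.0481] 0.0052 [-3.1 -1.1 13.3] [-0.176  0.566 -0.017]
200 ::::::::::::::::::::::::::::::::::::::::::::::::::::::::::::
204 ::::::::::::::::::::::::::::::::::::::::::::::::::::::::::::
208 ::::::::::::::::::::::::::::::::::::::::::::::::::::::::::::
212 ::::::::::::::::::::::::::::::::::::::::::::::::::::::::::::
216 ::::::::::::::::::::::::::::::::::::::::::::::::::::::::::::
220 ::::::::::::::::::::::::::::::::::::::::::::::::::::::::::::
224 ::::::::::::::::::::::::::::::::::::::::::::::::::::::::::::
228 ::::::::::::::::::::::::::::::::::::::::::::::::::::::::::::
232 ::::::::::::::::::::::::::::::::::::::::::::::::::::::::::::
236 ::::::::::::::::::::::::::::::::::::::::::::::::::::::::::::
240 ---=@@@@@@@@@@@@@@@@@@@@@@@@@@@@@@@@@@@@@@@@@@@@@@@@========
244 ====@@@@@@@@@@@@@@@@@@@@@@@@@@@@@@@@@@@@@@@@@@@@@@@%========
248 -===#@@@@@@@@@@@@@@@@@@@@@@@@@@@@@@@@@@@@@@@@@@@@@@%===+++==
252 =---*%%%%@@@@@@@@%%%%%#--*******
[... 1668 characters left out ...]
::::::::=@%%:-:+#%%%%%*:-:@@@=::::::::::::::::****
360 ::::::::::::::::::::#%:-:+#######:-:@%::::::::::::::::::::+*
364 ::::::::::::::::::::--:-:+%%%%%%*:::-::::::::--::::-:::::::+
368 :::::::----::::::::::::::-=*%%#=-:::::::::::::-----::::::::-
372 :::::::::::::::::::::::::-======-:::::::::::::::::::::::::::
376 :::::::::::::::::::::::::-======-:::::::::::::::::::::::::::
380 :::::::::::::::::::::::::-======-:::::::::::::::::::::::::::
384 :::::::::::::::::::::::::-======-:::::::::::::::::::::::::::
388 :::::::::::::::::::.:.:::========:::::.:::::::::::::::::::::
392 :::::::::::::::::::::.:::========:::::::::::::::::::::::::::
396 :::::::::::::::::::::::::========:::.:::::::::::::::::::::::
```

Force rose to 17 N and then dropped to 9.5 N: maybe the click. I'll test by easing up 3 mm. If unlatched it keeps pushing at about +7 N, and if shut it turns into a pull.

move_arm --moves '[[[0,0,0.001,0,0],[0,0,0.002,0,0],[0,0,0.003,0,0]]]'

```text
clock: 33.72
eef_pos: [0.585, -0.0932, 0.0495]
tool_rot: [0.997, 0.076, 0.002, 0.001]
ft_force: [0.7, -1.3, 6.7]
grip_width: 0.0051
grasp_force: 61.0
```

```bash
python3 til.py|head -3
```

```text
[ 0.585  -0.0932  0.0495] 0.0051 [ 0.7 -1.3  6.7] [-0.276 -0.021 -0.003]
[ 0.585  -0.0932  0.0496] 0.0051 [-0.1 -1.8  8. ] [-0.243  0.005 -0.002]
[ 0.585  -0.0932  0.0496] 0.0049 [ 0.4 -1.1  8.1] [-0.197  0.008 -0.023]
```

move_arm --moves '[[[0,0,0.001,0,0],[0,0,0.002,0,0],[0,0,0.002,0,0]]]'

```text
clock: 34.25
eef_pos: [0.585, -0.0932, 0.0515]
tool_rot: [0.997, 0.076, 0.002, 0.001]
ft_force: [-0.3, -1.2, 7.1]
grip_width: 0.005
grasp_force: 60.9
```

```bash
python3 til.py|head -3
```

```text
[ 0.585  -0.0932  0.0515] 0.005 [-0.3 -1.2  7.1] [-0.218  0.034 -0.036]
[ 0.585  -0.0932  0.0516] 0.005 [ 0.7 -1.5  7.4] [-0.208  0.045 -0.01 ]
[ 0.5851 -0.0932  0.0516] 0.0051 [ 0.3 -0.9  7.2] [-0.261 -0.01  -0.046]
```

Not latched: 7 N of spring follows the hand. The side force is gone now, so press again, straight and a bit deeper.

move_arm --moves '[[[0,0,-0.001,0,0],[0,0,-0.002,0,0],[0,0,-0.003,0,0]]]'

```text
clock: 34.78
eef_pos: [0.5853, -0.0933, 0.0499]
tool_rot: [0.997, 0.076, 0.003, 0.001]
ft_force: [-2.4, -0.5, 16.7]
grip_width: 0.0053
grasp_force: 62.1
```

move_arm --moves '[[[0,0,-0.0005,0,0],[0,0,-0.001,0,0]]]'

```text
clock: 35.02
eef_pos: [0.5853, -0.0933, 0.0491]
tool_rot: [0.997, 0.076, 0.003, 0.001]
ft_force: [-2.4, -0.6, 15.4]
grip_width: 0.005
grasp_force: 61.9
```

move_arm --moves '[[[0,0,-0.0005,0,0],[0,0,-0.001,0,0]]]'

```text
clock: 35.28
eef_pos: [0.5852, -0.0933, 0.0485]
tool_rot: [0.997, 0.076, 0.003, 0.001]
ft_force: [-2.5, -0.6, 13.3]
grip_width: 0.0052
grasp_force: 61.7
```

The force is past its peak and falling with depth: the pawl is near. Continuing.

move_arm --moves '[[[0,0,-0.0005,0,0],[0,0,-0.001,0,0]]]'

```text
clock: 35.52
eef_pos: [0.5853, -0.0933, 0.0478]
tool_rot: [0.997, 0.076, 0.003, 0.001]
ft_force: [-4.4, -1.0, 19.5]
grip_width: 0.0051
grasp_force: 62.3
```

move_arm --moves '[[[0,0,-0.0005,0,0],[0,0,-0.001,0,0]]]'

```text
clock: 35.78
eef_pos: [0.5851, -0.0933, 0.0451]
tool_rot: [0.997, 0.076, 0.003, 0.001]
ft_force: [0.6, -1.4, 6.7]
grip_width: 0.0053
grasp_force: 61.0
```

It snapped 2.7 mm down and the force fell to 6.7 N: that's the click. Check by easing up.

move_arm --moves '[[[0,0,0.001,0,0],[0,0,0.002,0,0],[0,0,0.003,0,0]]]'

```text
clock: 36.15
eef_pos: [0.5814, -0.0922, 0.0444]
tool_rot: [0.997, 0.076, -0.002, -0.001]
ft_force: [-1.0, 0.2, -3.8]
grip_width: 0.005
grasp_force: 59.9
```

```bash
python3 til.py|head -3
```

```text
[ 0.5814 -0.0922  0.0444] 0.005 [-1.   0.2 -3.8] [-0.009 -0.024 -0.045]
[ 0.5815 -0.0922  0.0447] 0.0049 [-0.5  1.  -3.4] [-0.088  0.023  0.014]
[ 0.5817 -0.0923  0.0448] 0.0052 [ 0.5 -1.3 -4.2] [ 0.023  0.033 -0.016]
```

Shut: it now pulls with the padlock's own weight (-3.8 N). Setting it down, letting go and retreating upward.

move_arm --moves '[[[0,0,-0.0015,0,0],[0,0,-0.002,0,0],[0,0,-0.002,0,10],[0,0,-0.002,0,25],[0,0,-0.002,0,25]]]'

```text
clock: 36.92
eef_pos: [0.5832, -0.0927, 0.0444]
tool_rot: [0.997, 0.076, 0.001, 0.0]
ft_force: [-0.5, -0.0, 0.5]
grip_width: 0.0213
grasp_force: 0.0
```

move_arm --moves '[[[0,0,0,0,35],[0,0,0.03,0,35],[0,0,0.08,0,35],[-0.05,0,0.11,0,35],[-0.05,0,0.11,0,35]]]'

```text
clock: 37.55
eef_pos: [0.5321, -0.0929, 0.1572]
tool_rot: [0.997, 0.075, 0.002, 0.001]
ft_force: [1.0, 0.1, -0.3]
grip_width: 0.0298
grasp_force: 0.0
```

```bash
python3 til.py|head -3; python3 - <<'E'
import cv2
im=cv2.imread("pics/last.png").astype(int)
for v in range(60,330,5): print("%3d "%v+''.join(' .:-=+*#%@'[min(9,int(im[v,u].mean()//26))] for u in range(250,390,2)))
E
```

```text
[ 0.5321 -0.0929  0.1572] 0.0298 [ 1.   0.1 -0.3] [-0.02  -0.035 -0.019]
[ 0.5329 -0.0928  0.1557] 0.0298 [-0.   0.8 -0.2] [ 0.072 -0.037  0.007]
[ 0.5331 -0.0927  0.1545] 0.0296 [ 0.  -0.4  0.1] [-0.048 -0.046 -0.026]
 60 ::::::::::::::::::::::::::-----------------------:------:---::-:::::::
 65 ::::::::::::::::-::-:-----------------------------------------:-----::
 70 ::::::::::::::----:----------------------------------------------:--:-
 75 :-::-:::-:-:-:--------------------------------------------------------
 80 ::----::--------------------------------------------------------------
 85 ::::::::::::::::::::::::::::::::::::::::::::::-:::::::::::::::::::::::
 90 ::::::::::::::::::::::::::::::::::::::::::::::::::::::::::::::::::::::
 95 ::...............+##%@@@@@@@@@@@@@@@@@@@@@@@@@@@@@@@@@@@@@%::::::::...
100 ++:-------===========-#########@@@@@@@@@@@@@@@@@@@@@@@*+==========::::
105 @@:====--============:############@@@@@@@@@@@@@@@@@@@@================
110 *+================--::#####%%%###@@@@@@@@@@@@@@@@@@@@@================
115 ===================-::%%%%%%%%%%%%%%%%%@@@@@@@@@@@@@
[... 2468 characters left out ...]
-----+=========++========
285 ---------------:-:-------:--------:--------::-:::=====================
290 -----------------::::-::---:---:---------::--::::=====================
295 -------------------:---:-----:---:::--::::::::::-=====+===============
300 -----------------------:::-:::::::-:::::::::::::======================
305 --=======...:----::::::::::::::::-:::-::::-::::-====..:===============
310 -=======-...:---:@@#+-::--:::::-:-:-::::::-:--:=====...-==============
315 :=======....:----+@@@@%-:::::-:::::::-:-::::::-====-....=======-::::-=
320 =======-....:----:@@@@@@---:::-::::-::---::-::=====:....-=======......
325 =======.....:----:%@@@@@-----::::::--:-------======:.....========.....
```

The image shows the shackle still down, running through the ear's hole to the body below, and the hand is clear. Handing in.

```bash
python3 loc.py; python3 -c "
from workcell import job
print(job.job_done())"
```

```text
[  340   109   120   216 19285] [406.2 225.4] [ 0.511 -0.199]
[192 176  54  37 662] [213.8 195. ] [0.585 0.255]
[335 214   6   7  26] [337.7 216.7] [ 0.532 -0.038]
the job is handed in; nothing more can be done
None
```

The padlock was stood up, released, retaken by its bow and clicked shut through the ear's hole, and the job is handed in; I dropped it once while trying to stand it up (it landed beside the wax tin without moving it), and the push reached about 19 N before the click, against the roughly 13 N stated.

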